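Store the serving board against the upstand and block its foot

TASK

Take the wooden serving board out of the slanted steel stand and lean it on the low teak upstand of the storage ledge, about mid-length and square to it, standing on its foot in the pocket at a moderate angle (roughly 15 to 28 degrees from vertical). Then, without picking it up, push the flat wooden stop from the apron over the raised lip so that it drops flat into the pocket in front of the board's foot, about mid-length, square to the upstand. Leave the other kitchen things where they stand.

Things in the scene. Friction and masses are not known exactly. Their poses are not given: they have to be found in the camera images.
- ledge: Fixed dark teak ledge. Origin: on the table, mid-length, under the face of its upstand. x runs along the upstand, y horizontally away from its face (over pocket, lip, ramp, apron), z up. Upstand: y -15 to 0 mm, x -85 to 125, 102 mm high; a steel clamp (x 99 to 117, top 110 mm, 6 mm proud of the face) sits on its +x end. The rest spans x -85 to 85.
- ledge_foot (a point): Where the upstand's face meets the pocket floor, mid-length (12 mm above the ledge origin; ledge axes). The pocket floor, 12 mm above the table, runs from y 0 to the lip at y 116 mm; ends open.
- lip_top (a point): Top of the raised lip at its upright pocket-side face, mid-length: ledge y 116 mm, 24 mm above the table; ledge axes. The lip is 8 mm wide (y 116 to 124), then a ramp falls to the flat apron, which spans y 150 to 269 mm at 18 mm height.
- stand: Fixed steel stand that holds the board at the start. Origin: on the table under the middle of the board's foot. Its slats (to 105 mm height, behind the board) lean 28 degrees from vertical, top towards the stand's -y; x along the board's width. Base plate 150 x 115 mm, top 12 mm; a foot bar 24 mm high is in front (+y) of the board's foot.
- board_center (a point): Centre of the loose pale wooden serving board, 110 wide (its x) x 12 thick (y) x 180 mm high (z, foot to top), about 0.17 kg. At the start its axes are the stand's turned 28 degrees about x, so its top leans to the stand's -y; it must lean likewise on the ledge (top over the upstand, to the ledge's -y). Its top 70 mm are free on both faces.
- board_foot (a point): Middle of the board's bottom edge face (90 mm from its centre along -z); board axes.
- board_top (a point): Middle of the board's top edge face (90 mm from its centre along +z); board axes.
- stop_center (a point): Centre of the loose flat pale wooden stop on the apron, 120 (x) x 55 (y) x 16 mm (z), about 0.11 kg. In the pocket its top is 28 mm above the table. It fits between lip and leaning board only if the board's front face, at the foot, is under 60 mm from the upstand.
- spice_tower: Bystander: round steel tiered spice tower, 72 mm across, 152 mm high. Origin under its centre.
- jar: Bystander: lidded white ceramic jar, 94 mm across, 112 mm high. Origin under its centre.
- tumbler: Bystander: glass tumbler, 68 mm across, 95 mm high. Origin under its centre.
- bowl: Bystander: wooden bowl, 120 mm across, 45 mm high. Origin under its centre.

How it is judged:
On the way, in this order (a step that is already met when the one before it is completed fails the run):
1. the board stands on its foot in the pocket, leaning on the upstand, released (angle between board_foot's own z axis and vertical between 0.21 and 0.56 rad and y of board_top in the frame of ledge between -0.065 and -0.005 m and y of board_foot in the frame of ledge between 0.015 and 0.062 m and z of board_foot in the frame of ledge below 0.022 m and x of board_foot in the frame of ledge between -0.035 and 0.035 m and angle between the x axis of board and the x axis of ledge, either way round below 0.14 rad and contact force between board and ledge above 0.15 N and contact force between board and the fingers below 0.05 N), for 0.3 s.
2. the stop lies flat in the pocket in front of the board's foot (y of stop_center in the frame of ledge between 0.04 and 0.0905 m and z of stop_center in the frame of ledge below 0.0225 m and angle between the x axis of stop and the x axis of ledge, either way round below 0.14 rad and x of stop_center in the frame of ledge between -0.035 and 0.035 m), for 0.2 s.
At the end, for the whole second after the job is handed in: Board released, at rest, foot on the pocket floor 15-62 mm from the upstand, leaning over it 12-32 deg from vertical; stop flat on the pocket floor between lip and board; both within 35 mm of mid-length and square to 8 deg (all of step 1 and all of step 2 and linear speed of each of board, stop below 0.01 m/s); the robot touches nothing.
It fails at once if the stop is picked up (centre over 55 mm above the table) (height (world z) of stop_center above 0.055 m).
It fails at once if a bystander is moved by more than 20 mm or tipped (distance of any of spice_tower, jar, tumbler, bowl from where it was at the start of the episode above 0.02 m or angle between any of spice_tower, jar, tumbler, bowl's own z axis and vertical above 0.3 rad).
It also fails if it takes over 58 s, if anything falls off the work surface, if the arm or the gripper's body presses on something with over 40 N, if the wrist force passes 120 N, or if a joint passes its speed limit or range.

ROBOT

A 7-joint arm with a two-finger parallel gripper is mounted at the origin on the work surface. World frame = base frame: x ahead of the robot, y to its left, z up, the work surface at z = 0. Lengths are in m, angles in rad, forces in N, time in s.
With the tool pointing down it reaches from about 0.425 to 0.925 m from the base axis. Payload 6.8 kg.
Tool frame: the origin (TCP) lies at the very end of the fingers, on their centre line; the grasp point (between the pads) lies 19 mm behind it; z points along the fingers, y is the direction in which the jaws open and shut (so a half turn about z gives the same grasp; the last joint's range is limited). The gripper opens to 85 mm and grips with 20 to 120 N. Pads are 22 mm wide; open, the fingers measure 114 mm over their backs; the gripper's body (76 mm by 85 mm) begins 54 mm behind the grasp point. The pads swing forward as they close: fully open they stand 13 mm farther back than shut.
Start: joints at [1.194, 0.477, 0.022, 1.555, -0.011, 1.109, -0.083], TCP at [0.179, -0.651, 0.231] pointing down, gripper open.
Joint ranges: [-2.96, 2.96], [-0.34, 2.1], [-1.41, 1.46], [0.24, 2.44], [-1.37, 4.51], [0.17, 1.92], [-2.96, 2.96]. Speed limits (rad/s): [2.39, 2.39, 3.14, 3.14, 3.14, 3.14, 3.14].

INTERFACE

Orientations are given as a rotation vector (axis times angle).
In Python, from bench import monitor, viewer, job gives the robot as it stands. The module is installed in compiled form; this text tells all that it offers.
- The arm moves only by the tool drive_tool, never from a script. Its argument "commands" is a list of rows, each an object with "linear": the shift along the tool's x, y, z in m, a list of three; "dr": the turn, a rotation vector about the tool's x, y, z in degrees, a list of three; "jaw": the closure, from 0 (fully open) to 1 (shut). A call has 1 to 8 rows; each row shifts and turns the pose as measured when the row begins, along the tool's axes as they then stand; what a row does not reach is not made up. A row lasts 1/8 s, in which the tool goes at most 62.5 mm and 10.7 degrees, less where a joint would pass 70% of its speed; a pose out of reach is approached as far as the arm can. A call is refused whole if a number of a shift passes 0.0625 or a number of a turn 10.7, either way. A call with a gripper value outside its range is refused whole. The fingers move at their own pace and stop on an object; "force" is the grip in N (left out, the last holds). Time passes only in rows, so rows that do not move let the fingers close. It gives the time, the measured TCP pose, the force and the opening at its end, in the units of the state.
- monitor.get_obs(): the state, without advancing time (a new reading comes with each control period).
- viewer.grab_frame(name): name is "scene" or "top" or "wrist"; returns the picture (400x640x3 uint8, red, green, blue); there is no depth.
- viewer.calibration(name): a dict with "K" (3x3 intrinsics, pixels), "R" (3x3) and "t" (3): a world point X has camera coordinates R X + t. Camera axes: x right, y down, z forward; pixel columns grow to the right and rows downward; lengths in m; the calibration is good to about 2 mm. A picture is of the moment at which its call begins: read the wrist's pose just before it. calibration takes no time and is no camera call; for the wrist camera it gives the pose at the moment of the call.
- job.hand_in(): hands the job in, once; it reports no verdict.
The state is a dict: "clock": time; "joints": joint angles; "qvel": joint speeds; "tau": joint torques, N m; "tcp_pos": TCP position; "orientation": TCP orientation; "contact_force": force on the tool from outside, world axes, zero at the start; "moment": the same for the moment, N m; "grip_width": finger opening in m.
Only numpy, scipy, OpenCV 4.12 (cv2) and the standard library are available. Lean on these libraries where they do the work, as an engineer would, in place of code of your own. Each camera call takes 0.05 s, during which the arm holds its last target.

## Working session

There is one attempt and no reset: what is moved stays moved. The work goes in short steps, Python scripts to look and compute and a tool call to move; the robot and the scene stay as the last step left them, time stands still between calls to the robot, and variables do not carry over. Pictures are saved under pics/ and viewed, and the job is handed in when it is done.

Besides the shell and the picture viewer there is one more tool, called after "Call:" by a JSON object that holds its "method" and its "body", one argument or row to a line. drive_tool: Moves the arm, as the interface text tells. Its arguments: {"type":"object","properties":{"commands":{"type":"array"},"force":{"type":"number"}},"required":["commands"]}

```bash
mkdir -p pics; ls; python3 - <<'E'
from bench import monitor, viewer, job
import cv2
print(monitor.get_obs())
for n in ("scene","top"):
    im=viewer.grab_frame(n); cv2.imwrite(f"pics/{n}0.png",im[:,:,::-1]); c=viewer.calibration(n); print(n,c)
E
```

```text
pics
{'clock': 0.0, 'joints': array([ 1.19389927,  0.47777502,  0.02232332,  1.55645793, -0.01147104,
        1.10933682, -0.0830849 ]), 'qvel': array([-4.49346322e-04, -6.02012903e-04, -9.76513708e-05, -2.29466339e-04,
       -4.84106211e-04,  6.80913276e-04,  4.45526743e-04]), 'tau': array([-1.25334598e-03, -5.96444643e+01,  1.60711057e+00, -2.81201291e+01,
        1.24464871e-02,  9.40223923e-03, -1.81789483e-05]), 'tcp_pos': array([ 0.17908596, -0.65018031,  0.23033951]), 'orientation': array([-3.11145975e+00, -4.20813384e-01,  6.29480074e-04]), 'contact_force': array([ 0.52856954, -0.38908394,  0.43460281]), 'moment': array([-0.00912912, -0.02765639, -0.01442358]), 'grip_width': 0.08564950209926925}
scene {'K': array([[392.82196305,   0.        , 322.89354166],
       [  0.        , 392.82196305, 200.7893812 ],
       [  0.        ,   0.        ,   1.        ]]), 'R': array([[ 0.33919515,  0.94071167, -0.00286265],
       [ 0.81138765, -0.29410155, -0.50512807],
       [-0.47602178,  0.16901428, -0.86303965]]), 't': array([-0.21802882, -0.41003352,  1.68208712])}
top {'K': array([[406.96719061,   0.        , 315.517294  ],
       [  0.        , 406.96719061, 196.35222884],
       [  0.        ,   0.        ,   1.        ]]), 'R': array([[-0.00916256, -0.99992904,  0.00761274],
       [-0.99606655,  0.00845564, -0.08820389],
       [ 0.08813326, -0.00839097, -0.99607335]]), 't': array([0.01207439, 0.59197263, 1.21927694])}
```

View pics/scene0.png

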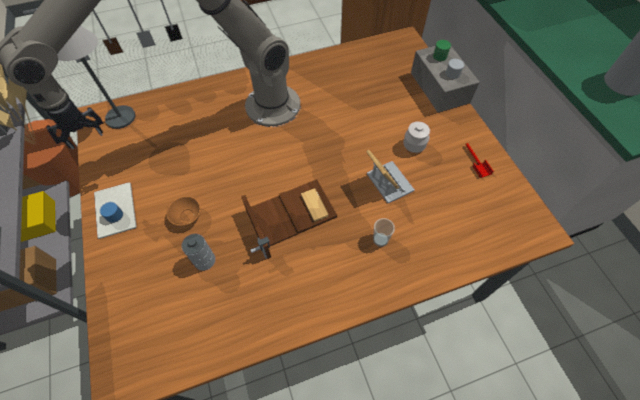

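View pics/top0.png

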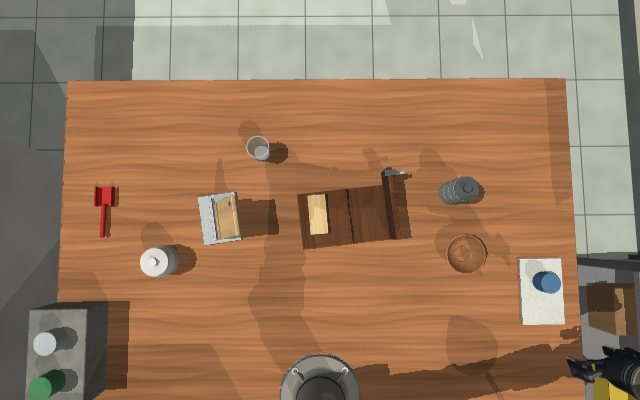

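```bash
python3 - <<'E'
import cv2
a=cv2.imread("pics/top0.png"); b=cv2.imread("pics/scene0.png")
cv2.imwrite("pics/t_l.png",cv2.resize(a[160:270,285:425],None,fx=5,fy=5,interpolation=cv2.INTER_CUBIC))
cv2.imwrite("pics/t_s.png",cv2.resize(a[180:255,190:285],None,fx=7,fy=7,interpolation=cv2.INTER_CUBIC))
cv2.imwrite("pics/s_s.png",cv2.resize(b[130:220,340:430],None,fx=6,fy=6,interpolation=cv2.INTER_CUBIC))
cv2.imwrite("pics/s_l.png",cv2.resize(b[160:270,235:345],None,fx=5,fy=5,interpolation=cv2.INTER_CUBIC))
E
```

```text
(no output)
```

View pics/t_l.png

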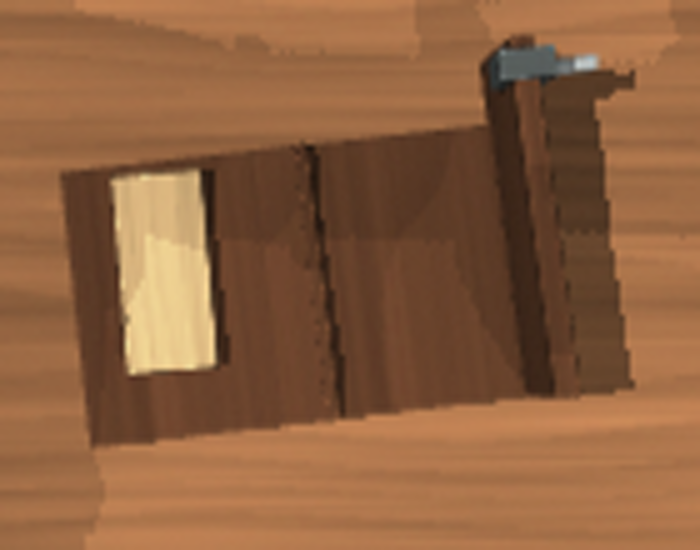

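View pics/t_s.png

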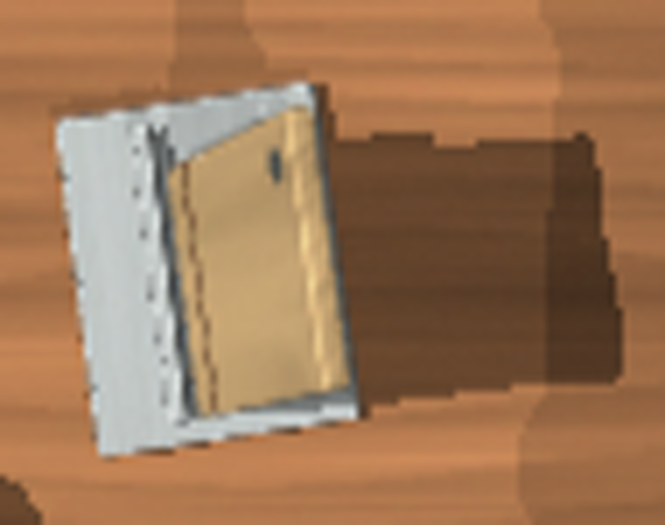

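View pics/s_s.png

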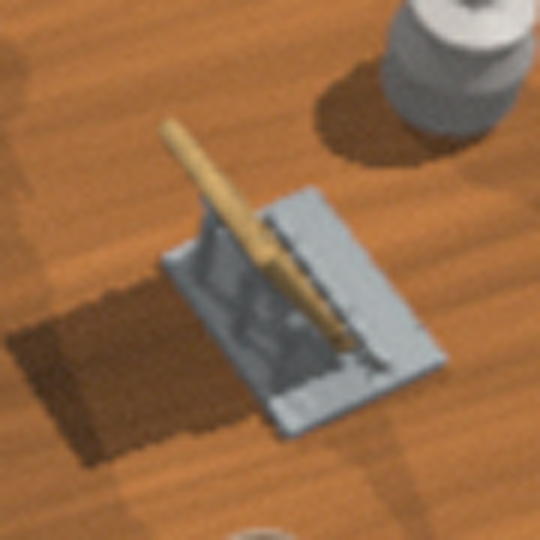

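View pics/s_l.png

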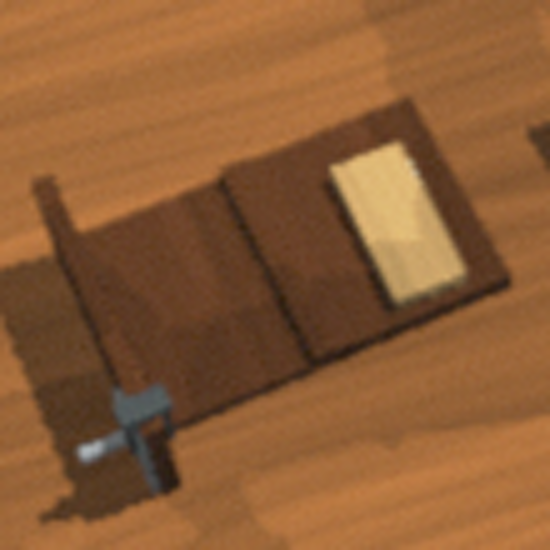

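```bash
cat > h.py <<'E'
import numpy as np, cv2
from scipy.optimize import least_squares
from scipy.spatial.transform import Rotation as R
from bench import viewer, monitor
C={n:viewer.calibration(n) for n in("top","scene")}
def proj(c,X):
    X=np.atleast_2d(X); p=X@c["R"].T+c["t"]; return (p@c["K"].T)[:,:2]/p[:,2:]
def onz(c,uv,z):
    d=c["R"].T@np.linalg.inv(c["K"])@np.array([uv[0],uv[1],1.]); o=-c["R"].T@c["t"]
    return o+d*(z-o[2])/d[2]
def fitplanar(obs):
    # obs: list of (cam dict, local point, pixel); returns x,y,yaw
    def f(p):
        r=R.from_euler("z",p[2]).as_matrix()
        return np.concatenate([(proj(c,r@np.array(X)+[p[0],p[1],0])-uv).ravel() for c,X,uv in obs])
    return least_squares(f,[.55,0,0],loss="soft_l1")
E
cat > f1.py <<'E'
from h import *
cr=lambda o,s:(lambda a,b:np.array([o[0]+(a+.5)/s-.5,o[1]+(b+.5)/s-.5]))
tl=cr((285,160),5);ts=cr((190,180),7);ss=cr((340,130),6);sl=cr((235,160),5)
T,S=C["top"],C["scene"]
m=.001
ob=[(T,(.085,.269,.018),tl(62,173)),(T,(-.085,.269,.018),tl(92,445)),(T,(.085,.116,.024),tl(313,148)),(T,(-.085,.116,.024),tl(342,415)),(T,(-.085,0,.102),tl(553,396)),(T,(-.085,-.015,.102),tl(578,395)),
(S,(-.085,.269,.018),sl(408,98)),(S,(.085,.269,.018),sl(510,280)),(S,(.085,.116,.024),sl(313,360)),(S,(-.085,.116,.024),sl(225,178))]
q=fitplanar(ob);print("ledge",q.x,np.degrees(q.x[2]));print(q.fun.reshape(-1,2).round(1).tolist())
L=q.x
o=[(T,(.06,.0275,.034),tl(110,178)),(T,(.06,-.0275,.034),tl(206,170)),(T,(-.06,-.0275,.034),tl(217,367)),(T,(-.06,.0275,.034),tl(128,376)),
(S,(-.06,-.0275,.034),sl(330,165)),(S,(-.06,.0275,.034),sl(405,141)),(S,(.06,.0275,.034),sl(467,275)),(S,(.06,-.0275,.034),sl(400,305))]
q=fitplanar(o);print("stop",q.x,np.degrees(q.x[2]));print(q.fun.reshape(-1,2).round(1).tolist())
r=R.from_euler("z",-L[2]).as_matrix()
print("stop in ledge",r@np.array([q.x[0]-L[0],q.x[1]-L[1],0]),np.degrees(q.x[2]-L[2]))
# base plate
p=[(T,(.075,.0575,.012),ts(57,122)),(T,(.075,-.0575,.012),ts(312,85)),(T,(-.075,-.0575,.012),ts(358,417)),(T,(-.075,.0575,.012),ts(100,457)),
(S,(-.075,.0575,.012),ss(313,187)),(S,(.075,.0575,.012),ss(447,357)),(S,(.075,-.0575,.012),ss(288,437)),(S,(-.075,-.0575,.012),ss(163,258))]
q=fitplanar(p);print("plate",q.x,np.degrees(q.x[2]));print(q.fun.reshape(-1,2).round(1).tolist())
P=q.x
# board: stand frame with foot centre at z=12+? 
B=R.from_euler("x",28,degrees=True).as_matrix()
def bp(x,y,z): return tuple(B@np.array([x,y,z])+[0,0,.012+.006*np.sin(np.radians(28))])
b=[(T,bp(.055,-.006,.18),ts(308,106)),(T,bp(-.055,-.006,.18),ts(348,386)),(T,bp(.055,.006,.18),ts(288,108)),(T,bp(-.055,.006,.18),ts(326,390)),
(S,bp(-.055,-.006,.18),ss(162,122)),(S,bp(.055,-.006,.18),ss(258,262)),(S,bp(.055,.006,.18),ss(275,255)),(S,bp(.055,.006,0),ss(350,345))]
q=fitplanar(b);print("stand/board",q.x,np.degrees(q.x[2]));print(q.fun.reshape(-1,2).round(1).tolist())
E
python3 f1.py
```

```text
ledge [ 0.54585716 -0.21112266  0.10145175] 5.812756944757521
[[-0.4, -1.1], [-0.5, -0.2], [-1.2, -1.7], [-0.5, 0.2], [0.4, 0.2], [0.6, -0.2], [-0.2, -0.1], [-0.2, -0.4], [-0.5, -0.2], [-1.7, -1.8]]
stop [0.53860956 0.00271146 0.06658151] 3.8148397008415764
[[-0.1, -0.5], [-1.2, -0.3], [-0.3, -0.2], [-0.7, -0.6], [-0.4, 0.2], [-1.4, -0.2], [-0.4, -0.4], [-1.5, -0.8]]
stop in ledge [0.01444631 0.21346865 0.        ] -1.9979172439159452
plate [0.53003671 0.30496822 0.14579681] 8.353541894994564
[[-0.7, -0.5], [-0.2, -0.9], [-0.1, -0.2], [-0.5, -0.0], [-0.6, -0.4], [-0.6, 0.3], [-0.3, -0.3], [-1.0, -0.6]]
stand/board [0.51828439 0.30929776 0.1490255 ] 8.538532356425442
[[0.2, -0.2], [0.3, 0.2], [-1.2, -0.0], [-0.9, 0.3], [-1.8, 0.7], [-0.4, 0.8], [-0.3, -0.3], [0.7, 0.2]]
```

```bash
cat >> h.py <<'E'
def toolR(yaw,lean):  # deg; tool x at az yaw, tool z down leaning (lean>0: tool end towards ledge +y)
    return R.from_euler("z",yaw,degrees=True)*R.from_euler("x",lean,degrees=True)*R.from_euler("x",180,degrees=True)
def cur():
    o=monitor.get_obs(); return o,np.array(o["tcp_pos"]),R.from_rotvec(o["orientation"])
def plan(p1,R1,n=None,vmax=.05,wmax=9.):
    o,p,r=cur(); d=np.array(p1)-p; w=(r.inv()*R1).as_rotvec(degrees=True)
    k=max(int(np.ceil(np.linalg.norm(d)/vmax)),int(np.ceil(np.linalg.norm(w)/wmax)),1)
    k=n or k
    print("t",round(o["clock"],2),"tcp",p.round(4),"dist",round(np.linalg.norm(d),4),"ang",round(np.linalg.norm(w),2),"rows",k,"grip",round(o["grip_width"],4),"F",np.round(o["contact_force"],1))
    for i in range(k):
        ri=r*R.from_rotvec(w*i/k,degrees=True)
        print(i,(ri.inv().apply(d/k)).round(4).tolist(),(w/k).round(2).tolist())
E
python3 - <<'E'
from h import *
plan([.58,-.25,.33],toolR(10,0))
E
```

```text
t 0.1 tcp [ 0.1791 -0.6503  0.2304] dist 0.5752 ang 5.4 rows 12 grip 0.0853 F [ 0.7  0.2 -0.6]
0 [0.0411, -0.0233, -0.0083] [-0.01, 0.0, 0.45]
1 [0.0409, -0.0236, -0.0083] [-0.01, 0.0, 0.45]
2 [0.0407, -0.0239, -0.0083] [-0.01, 0.0, 0.45]
3 [0.0405, -0.0243, -0.0083] [-0.01, 0.0, 0.45]
4 [0.0403, -0.0246, -0.0083] [-0.01, 0.0, 0.45]
5 [0.0401, -0.0249, -0.0083] [-0.01, 0.0, 0.45]
6 [0.0399, -0.0252, -0.0083] [-0.01, 0.0, 0.45]
7 [0.0397, -0.0255, -0.0083] [-0.01, 0.0, 0.45]
8 [0.0395, -0.0258, -0.0083] [-0.01, 0.0, 0.45]
9 [0.0393, -0.0261, -0.0083] [-0.01, 0.0, 0.45]
10 [0.0391, -0.0264, -0.0083] [-0.01, 0.0, 0.45]
11 [0.0389, -0.0267, -0.0083] [-0.01, 0.0, 0.45]
```

Call:
{"method": "drive_tool", "body": {
  "commands": [
    {"linear": [0.041,-0.024,-0.014],"dr": [0,0,0.5],"jaw": 0},
    {"linear": [0.041,-0.024,-0.014],"dr": [0,0,0.5],"jaw": 0},
    {"linear": [0.041,-0.024,-0.014],"dr": [0,0,0.5],"jaw": 0},
    {"linear": [0.04,-0.025,-0.014],"dr": [0,0,0.5],"jaw": 0},
    {"linear": [0.04,-0.025,-0.014],"dr": [0,0,0.5],"jaw": 0},
    {"linear": [0.04,-0.025,-0.014],"dr": [0,0,0.5],"jaw": 0},
    {"linear": [0.04,-0.025,-0.014],"dr": [0,0,0.5],"jaw": 0},
    {"linear": [0.04,-0.025,0],"dr": [0,0,0.5],"jaw": 0}
  ]
}}

```text
clock: 1.1
tcp_pos: [0.4502, -0.3773, 0.3273]
orientation: [-3.121, -0.293, 0.009]
contact_force: [0.4, -0.4, -0.7]
grip_width: 0.0855
```

```bash
python3 - <<'E'
from h import *
plan([.58,0.05,.36],toolR(8.5,0),8)
print(cur()[0]["joints"])
E
```

```text
t 1.1 tcp [ 0.4502 -0.3773  0.3273] dist 0.4478 ang 2.29 rows 8 grip 0.0855 F [ 0.4 -0.4 -0.7]
0 [0.0259, -0.0495, -0.0039] [-0.05, 0.04, 0.28]
1 [0.0256, -0.0496, -0.0039] [-0.05, 0.04, 0.28]
2 [0.0254, -0.0497, -0.0039] [-0.05, 0.04, 0.28]
3 [0.0252, -0.0498, -0.0039] [-0.05, 0.04, 0.28]
4 [0.0249, -0.05, -0.004] [-0.05, 0.04, 0.28]
5 [0.0247, -0.0501, -0.004] [-0.05, 0.04, 0.28]
6 [0.0244, -0.0502, -0.004] [-0.05, 0.04, 0.28]
7 [0.0242, -0.0503, -0.0041] [-0.05, 0.04, 0.28]
[ 0.68739704  0.26794178 -0.11845774  1.63736027  0.03091533  1.24670349
 -0.82035428]
```

```bash
python3 - <<'E'
from h import *
plan([.54,0.05,.36],toolR(8.5,28),8)
E
```

```text
t 1.1 tcp [ 0.4502 -0.3773  0.3273] dist 0.4379 ang 27.68 rows 8 grip 0.0855 F [ 0.4 -0.4 -0.7]
0 [0.021, -0.0504, -0.0038] [3.45, 0.1, 0.27]
1 [0.0207, -0.0507, -0.0007] [3.45, 0.1, 0.27]
2 [0.0205, -0.0507, 0.0023] [3.45, 0.1, 0.27]
3 [0.0203, -0.0506, 0.0054] [3.45, 0.1, 0.27]
4 [0.02, -0.0502, 0.0085] [3.45, 0.1, 0.27]
5 [0.0198, -0.0497, 0.0115] [3.45, 0.1, 0.27]
6 [0.0195, -0.049, 0.0146] [3.45, 0.1, 0.27]
7 [0.0193, -0.0482, 0.0175] [3.45, 0.1, 0.27]
```

Call:
{"method": "drive_tool", "body": {
  "commands": [
    {"linear": [0.021,-0.05,-0.004],"dr": [3.5,0.1,0.3],"jaw": 0.3},
    {"linear": [0.021,-0.051,-0.001],"dr": [3.5,0.1,0.3],"jaw": 0.3},
    {"linear": [0.02,-0.051,0.002],"dr": [3.5,0.1,0.3],"jaw": 0.3},
    {"linear": [0.02,-0.051,0.005],"dr": [3.5,0.1,0.3],"jaw": 0.3},
    {"linear": [0.02,-0.05,0.008],"dr": [3.5,0.1,0.3],"jaw": 0.3},
    {"linear": [0.02,-0.05,0.012],"dr": [3.5,0.1,0.3],"jaw": 0.3},
    {"linear": [0.02,-0.049,0.015],"dr": [3.5,0.1,0.3],"jaw": 0.3},
    {"linear": [0.019,-0.048,0.018],"dr": [3.5,0.1,0.3],"jaw": 0.3}
  ]
}}

```text
clock: 2.1
tcp_pos: [0.5422, 0.0654, 0.3632]
orientation: [-2.623, -0.187, 0.06]
contact_force: [1.5, 0.8, 0.1]
grip_width: 0.0599
```

```bash
python3 - <<'E'
from h import *
c=viewer.calibration("wrist"); im=viewer.grab_frame("wrist"); cv2.imwrite("pics/w1.png",im[:,:,::-1])
np.savez("w1.npz",**c)
c=viewer.calibration("top"); im=viewer.grab_frame("top"); cv2.imwrite("pics/t1.png",im[:,:,::-1])
plan([.54,0.05,.36],toolR(8.5,28),1)
print(cur()[0]["joints"])
E
```

```text
t 2.2 tcp [0.5415 0.0698 0.3633] dist 0.0201 ang 1.62 rows 1 grip 0.0599 F [-0.9 -1.2  1.4]
0 [-0.0044, 0.0184, -0.0066] [-1.54, 0.48, 0.02]
[ 0.35727616  0.2667285  -0.38111392  1.66656201 -0.42396426  1.33146075
 -1.31172987]
```

View pics/w1.png

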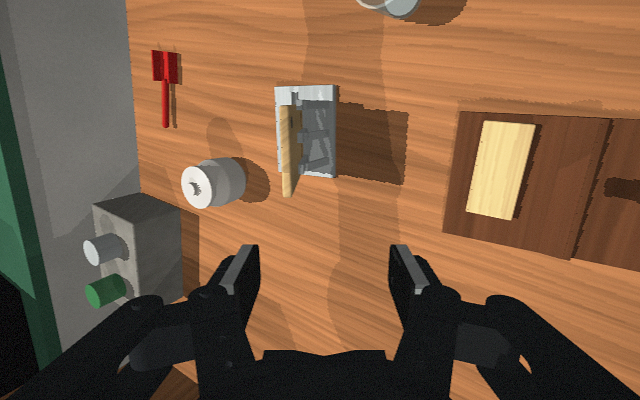

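```bash
python3 - <<'E'
import cv2
a=cv2.imread("pics/w1.png")
cv2.imwrite("pics/w1c.png",cv2.resize(a[75:205,265:350],None,fx=4.5,fy=4.5,interpolation=cv2.INTER_CUBIC))
E
```

```text
(no output)
```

View pics/w1c.png

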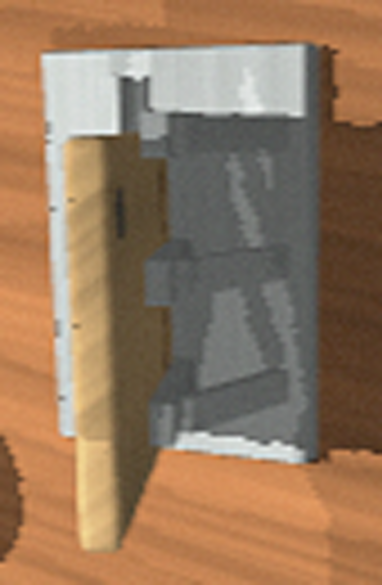

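```bash
cat > pb.py <<'E'
from h import *
import sys
W=dict(np.load("w1.npz"))
B=R.from_euler("x",28,degrees=True).as_matrix()
def bp(x,y,z): return B@np.array([x,y,z])+[0,0,.012+.006*np.sin(np.radians(28))]
r=R.from_euler("z",8.5,degrees=True).as_matrix()
for X in [(.055,-.006,.18),(-.055,-.006,.18),(.055,.006,.18),(-.055,.006,.18),(.055,.006,0),(-.055,.006,0)]:
    u=proj(W,r@bp(*X)+[.518,.309,0])[0]; print(X,u.round(1),((u-[265,75]+.5)*4.5).round())
for X in [(.075,.0575),(.075,-.0575),(-.075,-.0575),(-.075,.0575)]:
    u=proj(W,r@np.array([*X,.012])+[.530,.305,0])[0]; print("plate",u.round(1),((u-[265,75]+.5)*4.5).round())
E
python3 pb.py
```

```text
(0.055, -0.006, 0.18) [287.5 106. ] [104. 142.]
(-0.055, -0.006, 0.18) [291. 199.] [119. 560.]
(0.055, 0.006, 0.18) [277. 106.] [ 56. 142.]
(-0.055, 0.006, 0.18) [281.3 199. ] [ 76. 560.]
(0.055, 0.006, 0) [294.5 104.7] [135. 136.]
(-0.055, 0.006, 0) [296.6 169.8] [144. 429.]
plate [273.3  85.8] [40. 51.]
plate [332.5  83.5] [306.  41.]
plate [332.6 178. ] [306. 466.]
plate [277.5 171.6] [ 59. 437.]
```

```bash
cat >> f1.py <<'E'
print("----joint")
W=dict(np.load("w1.npz")); w=cr((265,75),4.5)
b=b+[(W,bp(.055,-.006,.18),w(107,138)),(W,bp(-.055,-.006,.18),w(121,548)),(W,bp(.055,.006,.18),w(66,141)),(W,bp(-.055,.006,.18),w(80,548))]
for sub in (b,b[-4:],b[:4]):
    q=fitplanar(sub);print("board",q.x,np.degrees(q.x[2]));print(q.fun.reshape(-1,2).round(1).tolist())
E
python3 f1.py | sed -n '/joint/,$p'
```

```text
----joint
board [0.51962257 0.30818772 0.14314418] 8.201557474025325
[[0.8, -0.5], [0.6, -0.0], [-0.7, -0.4], [-0.6, 0.0], [-2.0, 0.9], [-0.7, 1.1], [-0.6, 0.1], [0.5, 0.6], [0.0, -0.3], [0.0, 1.9], [-1.4, -0.9], [-0.6, 1.8]]
board [0.52076491 0.30774481 0.13661042] 7.827200601755122
[[0.7, -0.7], [0.2, 1.5], [-0.8, -1.4], [-0.5, 1.4]]
board [0.51869196 0.30823416 0.14706177] 8.426018907284485
[[0.7, -0.3], [0.6, 0.2], [-0.8, -0.1], [-0.5, 0.2]]
```

```bash
cat >> h.py <<'E'
def boardpt(foot,yaw,lean,l): 
    return np.array(foot)+R.from_euler("z",yaw,degrees=True).apply(R.from_euler("x",lean,degrees=True).apply(l))
BF=[.5195,.308,.0148]; BY=8.3
E
python3 - <<'E'
from h import *
plan(boardpt(BF,BY,28,[0,0,.23]),toolR(BY,28))
E
```

```text
t 2.2 tcp [0.5415 0.0698 0.3633] dist 0.1961 ang 1.66 rows 4 grip 0.0599 F [-0.9 -1.2  1.4]
0 [0.0037, -0.0105, 0.0477] [-0.39, 0.15, 0.05]
1 [0.0036, -0.0109, 0.0477] [-0.39, 0.15, 0.05]
2 [0.0034, -0.0112, 0.0476] [-0.39, 0.15, 0.05]
3 [0.0033, -0.0115, 0.0475] [-0.39, 0.15, 0.05]
```

Call:
{"method": "drive_tool", "body": {
  "commands": [
    {"linear": [0.004,-0.018,0.045],"dr": [-0.4,0.2,0],"jaw": 0.3},
    {"linear": [0.004,-0.018,0.045],"dr": [-0.4,0.2,0],"jaw": 0.3},
    {"linear": [0.003,-0.01,0.047],"dr": [-0.4,0.2,0],"jaw": 0.3},
    {"linear": [0.003,-0.003,0.043],"dr": [-0.4,0.2,0],"jaw": 0.3},
    {"linear": [0,0,0],"dr": [0,0,0],"jaw": 0.3}
  ]
}}

```text
clock: 2.82
tcp_pos: [0.5358, 0.2001, 0.2242]
orientation: [-2.653, -0.192, 0.041]
contact_force: [0.3, -1.0, 0.6]
grip_width: 0.0597
```

```bash
python3 - <<'E'
from h import *
plan(boardpt(BF,BY,28,[0,0,.131]),toolR(BY,28),vmax=.04)
W=viewer.calibration("wrist"); im=viewer.grab_frame("wrist").copy()
for X in [(.055,-.006,.18),(-.055,-.006,.18),(.055,.006,.18),(-.055,.006,.18)]:
    u=proj(W,boardpt(BF,BY,28,X))[0]; print(u.round(1)); cv2.circle(im,tuple(int(round(v)) for v in u),2,(255,0,0),-1)
cv2.imwrite("pics/w2.png",im[:,:,::-1])
E
```

```text
t 2.83 tcp [0.5358 0.2001 0.2242] dist 0.1052 ang 0.45 rows 3 grip 0.0597 F [ 0.3 -1.   0.6]
0 [-0.0003, 0.0004, 0.0351] [0.11, -0.09, 0.02]
1 [-0.0003, 0.0005, 0.035] [0.11, -0.09, 0.02]
2 [-0.0002, 0.0006, 0.035] [0.11, -0.09, 0.02]
[336.3 131.9]
[334.5 294.4]
[316.2 131.9]
[317.1 294.4]
```

View pics/w2.png

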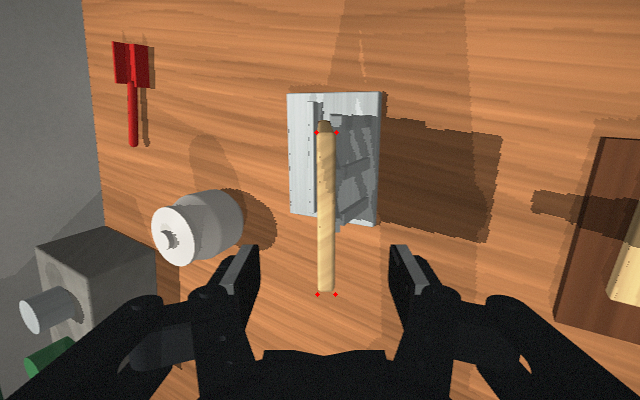

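Call:
{"method": "drive_tool", "body": {
  "commands": [
    {"linear": [0,0.0005,0.035],"dr": [0,0,0],"jaw": 0.3},
    {"linear": [0,0.0005,0.035],"dr": [0,0,0],"jaw": 0.3},
    {"linear": [0,0.0005,0.034],"dr": [0,0,0],"jaw": 0.3},
    {"linear": [0,0,0],"dr": [0,0,0],"jaw": 0.3}
  ]
}}

```text
clock: 3.38
tcp_pos: [0.5399, 0.2396, 0.1365]
orientation: [-2.656, -0.18, 0.017]
contact_force: [0.7, -0.2, 0.1]
grip_width: 0.0603
```

```bash
python3 - <<'E'
from h import *
plan(boardpt(BF,BY,28,[0,0,.131]),toolR(BY,28),vmax=.04)
E
```

```text
t 3.38 tcp [0.5399 0.2396 0.1365] dist 0.015 ang 1.47 rows 1 grip 0.0603 F [ 0.7 -0.2  0.1]
0 [-0.0106, -0.0053, 0.0093] [0.57, -1.33, -0.22]
```

Call:
{"method": "drive_tool", "body": {
  "commands": [
    {"linear": [-0.01,-0.005,0.005],"dr": [0.5,-1.3,-0.2],"jaw": 0.3},
    {"linear": [0,0,0.003],"dr": [0,0,0],"jaw": 0.3},
    {"linear": [0,0,0],"dr": [0,0,0],"jaw": 0.3}
  ]
}}

```text
clock: 3.75
tcp_pos: [0.5323, 0.2441, 0.1354]
orientation: [-2.648, -0.188, 0.039]
contact_force: [-1.0, -0.2, -0.1]
grip_width: 0.0598
```

```bash
python3 - <<'E'
from h import *
plan(boardpt(BF,BY,28,[0,0,.131]),toolR(BY,28),vmax=.04)
print(cur()[0]["joints"])
E
```

```text
t 3.75 tcp [0.5323 0.2441 0.1354] dist 0.007 ang 0.42 rows 1 grip 0.0598 F [-1.  -0.2 -0.1]
0 [-0.0035, -0.0008, 0.006] [0.1, -0.4, -0.07]
[ 0.08972147  0.49793481 -0.46827979  1.92147037 -0.4041329   0.71409091
 -1.44681045]
```

Call:
{"method": "drive_tool", "body": {
  "commands": [
    {"linear": [-0.003,-0.001,0.006],"dr": [0,-0.4,0],"jaw": 0.3},
    {"linear": [0,0,0],"dr": [0,0,0],"jaw": 0.5},
    {"linear": [0,0,0],"dr": [0,0,0],"jaw": 1},
    {"linear": [0,0,0],"dr": [0,0,0],"jaw": 1},
    {"linear": [0,0,0],"dr": [0,0,0],"jaw": 1}
  ],
  "force": 50
}}

```text
clock: 4.38
tcp_pos: [0.5291, 0.2479, 0.1314]
orientation: [-2.648, -0.191, 0.047]
contact_force: [0.6, 0.7, 0.5]
grip_width: 0.0116
```

```bash
python3 - <<'E'
from h import *
plan(boardpt(BF,BY,28,[0,0,.131]),toolR(BY,28),vmax=.04)
E
```

```text
t 4.38 tcp [0.5291 0.2479 0.1314] dist 0.0014 ang 0.08 rows 1 grip 0.0116 F [0.6 0.7 0.5]
0 [-0.0008, 0.001, 0.0005] [0.06, -0.04, -0.03]
```

Call:
{"method": "drive_tool", "body": {
  "commands": [
    {"linear": [0,0,-0.01],"dr": [0,0,0],"jaw": 1},
    {"linear": [0,0,-0.02],"dr": [0,0,0],"jaw": 1},
    {"linear": [0,0,-0.03],"dr": [0,0,0],"jaw": 1},
    {"linear": [0,0,-0.03],"dr": [0,0,0],"jaw": 1},
    {"linear": [0,0,-0.03],"dr": [0,0,0],"jaw": 1},
    {"linear": [0,0,0],"dr": [0,0,0],"jaw": 1}
  ]
}}

```text
clock: 5.12
tcp_pos: [0.5364, 0.1884, 0.2409]
orientation: [-2.65, -0.191, 0.05]
contact_force: [-0.2, 0.8, -2.6]
grip_width: 0.0117
```

```bash
cat >> h.py <<'E'
LP=np.array([.5458,-.2111,0]); LY=5.8
def led(v): return LP+R.from_euler("z",LY,degrees=True).apply(v)
def tcp_for(foot,lean,yaw=LY,l=.1315): return boardpt(led(foot),yaw,lean,[0,0,l]),toolR(yaw,lean)
def inled(p): return R.from_euler("z",-LY,degrees=True).apply(np.array(p)-LP)
E
python3 - <<'E'
from h import *
im=viewer.grab_frame("scene"); cv2.imwrite("pics/s3.png",im[:,:,::-1])
print(cur()[0]["joints"])
plan(*tcp_for([0,.06,.095],20))
E
```

```text
[ 0.18344025  0.35668334 -0.45091364  1.84038091 -0.40401471  0.97353389
 -1.4367295 ]
t 5.17 tcp [0.5352 0.189  0.2396] dist 0.3859 ang 8.23 rows 8 grip 0.011 F [ 0.  -0.4 -2.4]
0 [-0.0059, 0.0435, -0.02] [-0.98, 0.16, 0.28]
1 [-0.0056, 0.0439, -0.0192] [-0.98, 0.16, 0.28]
2 [-0.0053, 0.0442, -0.0185] [-0.98, 0.16, 0.28]
3 [-0.0051, 0.0446, -0.0178] [-0.98, 0.16, 0.28]
4 [-0.0048, 0.0449, -0.017] [-0.98, 0.16, 0.28]
5 [-0.0045, 0.0452, -0.0163] [-0.98, 0.16, 0.28]
6 [-0.0043, 0.0455, -0.0155] [-0.98, 0.16, 0.28]
7 [-0.004, 0.0458, -0.0147] [-0.98, 0.16, 0.28]
```

View pics/s3.png

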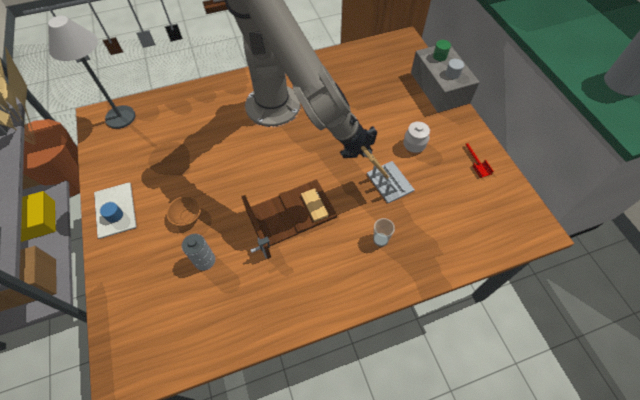

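Call:
{"method": "drive_tool", "body": {
  "commands": [
    {"linear": [-0.006,0.043,-0.021],"dr": [-1,0.2,0.3],"jaw": 1},
    {"linear": [-0.006,0.044,-0.02],"dr": [-1,0.2,0.3],"jaw": 1},
    {"linear": [-0.005,0.044,-0.019],"dr": [-1,0.2,0.3],"jaw": 1},
    {"linear": [-0.005,0.044,-0.018],"dr": [-1,0.2,0.3],"jaw": 1},
    {"linear": [-0.005,0.044,-0.017],"dr": [-1,0.2,0.3],"jaw": 1},
    {"linear": [-0.005,0.044,-0.016],"dr": [-1,0.2,0.3],"jaw": 1},
    {"linear": [0,0,0],"dr": [0,0,0],"jaw": 1}
  ]
}}

```text
clock: 6.05
tcp_pos: [0.5354, -0.1013, 0.217]
orientation: [-2.756, -0.158, 0.049]
contact_force: [-0.2, 0.3, -2.1]
grip_width: 0.0112
```

```bash
python3 - <<'E'
from h import *
plan(*tcp_for([0,.055,.07],20))
E
```

```text
t 6.05 tcp [ 0.5354 -0.1013  0.217 ] dist 0.103 ang 2.22 rows 3 grip 0.0112 F [-0.2  0.3 -2.1]
0 [-0.0007, 0.0339, -0.0052] [-0.63, 0.33, 0.2]
1 [-0.0005, 0.034, -0.0049] [-0.63, 0.33, 0.2]
2 [-0.0004, 0.034, -0.0045] [-0.63, 0.33, 0.2]
```

Call:
{"method": "drive_tool", "body": {
  "commands": [
    {"linear": [0,0.034,-0.005],"dr": [-0.6,0.3,0.2],"jaw": 1},
    {"linear": [0,0.034,-0.005],"dr": [-0.6,0.3,0.2],"jaw": 1},
    {"linear": [0,0.028,-0.004],"dr": [-0.6,0.3,0.2],"jaw": 1},
    {"linear": [0,0,0],"dr": [0,0,0],"jaw": 1},
    {"linear": [0,0,0],"dr": [0,0,0],"jaw": 1}
  ]
}}

```text
clock: 6.68
tcp_pos: [0.5456, -0.1967, 0.1903]
orientation: [-2.785, -0.145, 0.033]
contact_force: [-0.3, -1.0, -1.1]
grip_width: 0.0113
```

```bash
python3 - <<'E'
from h import *
plan(*tcp_for([0,.048,.03],20),vmax=.03)
for n in("top","scene","wrist"):
    im=viewer.grab_frame(n); cv2.imwrite(f"pics/{n}4.png",im[:,:,::-1])
    if n=="top": cv2.imwrite("pics/top4c.png",cv2.resize(im[160:270,285:425,::-1],None,fx=5,fy=5,interpolation=cv2.INTER_CUBIC))
    if n=="scene": cv2.imwrite("pics/scene4c.png",cv2.resize(im[140:270,215:345,::-1],None,fx=4.5,fy=4.5,interpolation=cv2.INTER_CUBIC))
E
```

```text
t 6.67 tcp [ 0.5456 -0.1967  0.1903] dist 0.0384 ang 0.44 rows 2 grip 0.0113 F [-0.3 -1.  -1.1]
0 [-0.0006, 0.0116, 0.0153] [-0.13, 0.17, 0.04]
1 [-0.0006, 0.0116, 0.0153] [-0.13, 0.17, 0.04]
```

View pics/scene4c.png

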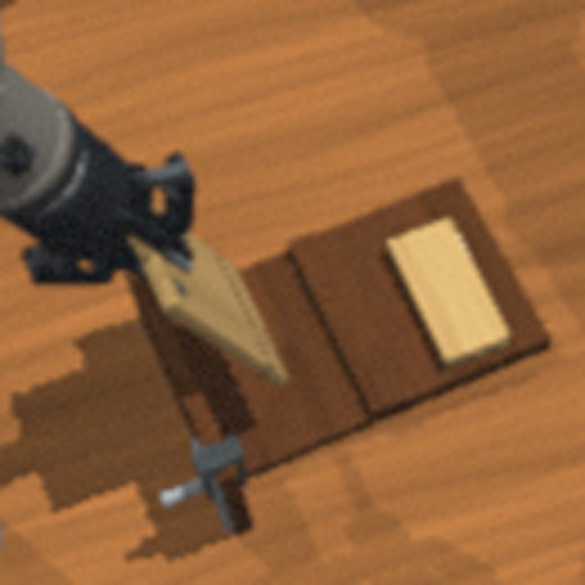

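View pics/wrist4.png

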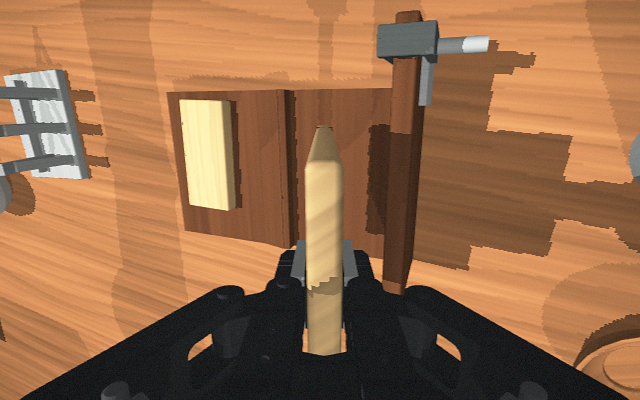

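View pics/top4c.png

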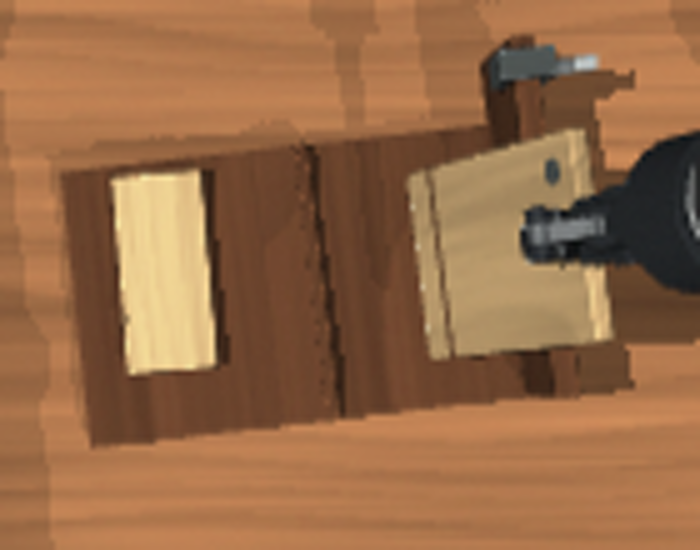

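Call:
{"method": "drive_tool", "body": {
  "commands": [
    {"linear": [-0.001,0.011,0.015],"dr": [0,0,0],"jaw": 1},
    {"linear": [-0.001,0.011,0.015],"dr": [0,0,0],"jaw": 1},
    {"linear": [0,0,0],"dr": [0,0,0],"jaw": 1}
  ]
}}

```text
clock: 7.2
tcp_pos: [0.5441, -0.2065, 0.1521]
orientation: [-2.785, -0.148, 0.034]
contact_force: [0.3, 0.1, -1.3]
grip_width: 0.0114
```

```bash
python3 - <<'E'
from h import *
plan(*tcp_for([0,.046,.016],20),vmax=.03)
for n in("top","scene"):
    im=viewer.grab_frame(n)
    if n=="top": cv2.imwrite("pics/top5c.png",cv2.resize(im[160:270,285:425,::-1],None,fx=5,fy=5,interpolation=cv2.INTER_CUBIC))
    if n=="scene": cv2.imwrite("pics/scene5c.png",cv2.resize(im[140:270,215:345,::-1],None,fx=4.5,fy=4.5,interpolation=cv2.INTER_CUBIC))
E
```

```text
t 7.2 tcp [ 0.5441 -0.2065  0.1521] dist 0.0132 ang 0.51 rows 1 grip 0.0114 F [ 0.3  0.1 -1.3]
0 [0.0013, 0.0079, 0.0105] [-0.24, 0.4, 0.21]
```

View pics/scene5c.png

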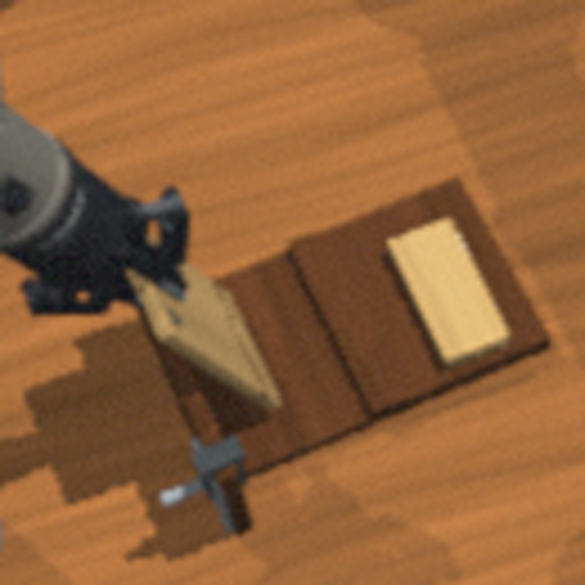

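View pics/top5c.png

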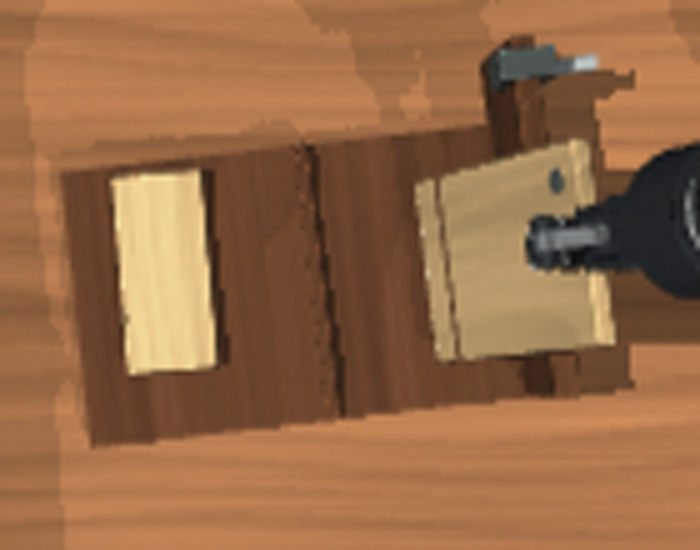

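Call:
{"method": "drive_tool", "body": {
  "commands": [
    {"linear": [0.001,0.007,0.008],"dr": [0,0.3,0],"jaw": 1},
    {"linear": [0,0.001,0.003],"dr": [0,0,0],"jaw": 1},
    {"linear": [0,0,0],"dr": [0,0,0],"jaw": 1}
  ]
}}

```text
clock: 7.68
tcp_pos: [0.5474, -0.21, 0.1406]
orientation: [-2.786, -0.148, 0.021]
contact_force: [-0.1, -0.4, -2.2]
grip_width: 0.0113
```

```bash
python3 - <<'E'
from h import *
plan(*tcp_for([0,.042,.014],20),vmax=.03)
E
```

```text
t 7.67 tcp [ 0.5474 -0.21    0.1406] dist 0.0052 ang 0.38 rows 1 grip 0.0113 F [-0.1 -0.4 -2.2]
0 [-0.0017, 0.0047, 0.0015] [-0.16, -0.12, 0.32]
```

Call:
{"method": "drive_tool", "body": {
  "commands": [
    {"linear": [-0.001,0.004,0.001],"dr": [0,0,0],"jaw": 1},
    {"linear": [0,0.001,0.002],"dr": [0,0,0],"jaw": 1},
    {"linear": [0,0.0,0.0],"dr": [0,0,0],"jaw": 1}
  ]
}}

```text
clock: 8.05
tcp_pos: [0.5475, -0.2142, 0.1382]
orientation: [-2.786, -0.149, 0.018]
contact_force: [-1.2, -0.1, -1.8]
grip_width: 0.0114
```

```bash
python3 - <<'E'
from h import *
plan(*tcp_for([0,.039,.014],20),vmax=.03)
E
```

```text
t 8.05 tcp [ 0.5475 -0.2142  0.1382] dist 0.0031 ang 0.44 rows 1 grip 0.0114 F [-1.2 -0.1 -1.8]
0 [-0.0014, 0.0027, -0.0004] [-0.16, -0.21, 0.35]
```

Call:
{"method": "drive_tool", "body": {
  "commands": [
    {"linear": [-0.001,0.002,0.001],"dr": [0,0,0.3],"jaw": 1},
    {"linear": [0,0.001,0.002],"dr": [0,0,0],"jaw": 1},
    {"linear": [0,0.0,0.001],"dr": [0,0,0],"jaw": 1}
  ]
}}

```text
clock: 8.43
tcp_pos: [0.5483, -0.2151, 0.1377]
orientation: [-2.784, -0.142, 0.015]
contact_force: [-2.6, -0.5, 5.1]
grip_width: 0.0112
```

```bash
python3 - <<'E'
from h import *
plan(*tcp_for([0,.039,.014],20),vmax=.03)
E
```

```text
t 8.43 tcp [ 0.5483 -0.2151  0.1377] dist 0.0027 ang 0.49 rows 1 grip 0.0112 F [-2.6 -0.5  5.1]
0 [-0.002, 0.0017, -0.0005] [-0.28, -0.39, 0.1]
```

Call:
{"method": "drive_tool", "body": {
  "commands": [
    {"linear": [-0.001,0.002,0],"dr": [0,-0.3,0],"jaw": 1},
    {"linear": [0,0.002,0],"dr": [0,0,0],"jaw": 1},
    {"linear": [0,0.0,0.0],"dr": [0,0,0],"jaw": 1}
  ]
}}

```text
clock: 8.8
tcp_pos: [0.5484, -0.2166, 0.1375]
orientation: [-2.78, -0.145, 0.022]
contact_force: [-1.8, 0.9, 3.3]
grip_width: 0.0112
```

```bash
python3 - <<'E'
from h import *
plan(*tcp_for([0,.038,.014],20),vmax=.03)
im=viewer.grab_frame("wrist"); cv2.imwrite("pics/w6.png",im[:,:,::-1])
E
```

```text
t 8.8 tcp [ 0.5484 -0.2166  0.1375] dist 0.0024 ang 0.56 rows 1 grip 0.0112 F [-1.8  0.9  3.3]
0 [-0.002, 0.0012, -0.0005] [-0.52, -0.11, 0.18]
```

View pics/w6.png

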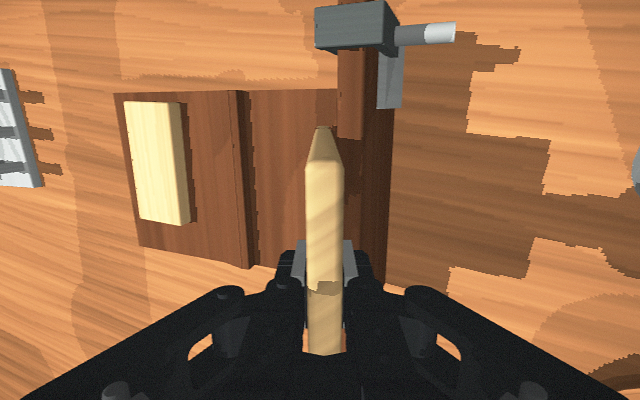

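Call:
{"method": "drive_tool", "body": {
  "commands": [
    {"linear": [-0.001,0.003,0],"dr": [0,0,0],"jaw": 1},
    {"linear": [0,0.002,0],"dr": [0,0,0],"jaw": 1},
    {"linear": [0,0.0,0.0],"dr": [0,0,0],"jaw": 1}
  ]
}}

```text
clock: 9.22
tcp_pos: [0.5484, -0.2173, 0.1372]
orientation: [-2.773, -0.147, 0.022]
contact_force: [-1.7, 1.0, 2.5]
grip_width: 0.011
```

```bash
python3 - <<'E'
from h import *
plan(*tcp_for([0,.038,.014],20),vmax=.03)
p=cur()[1]; r=cur()[2]
print(inled(p), inled(p+r.apply([0,0,.1315])))
E
```

```text
t 9.22 tcp [ 0.5484 -0.2173  0.1372] dist 0.0021 ang 0.97 rows 1 grip 0.011 F [-1.7  1.   2.5]
0 [-0.002, 0.0003, -0.0005] [-0.92, -0.09, 0.3]
[ 0.00196677 -0.00646293  0.13722463] [0.00216515 0.04048671 0.01439165]
```

Call:
{"method": "drive_tool", "body": {
  "commands": [
    {"linear": [0,0,0],"dr": [0,0,0],"jaw": 0.8},
    {"linear": [0,0,0],"dr": [0,0,0],"jaw": 0.7},
    {"linear": [0,0,0],"dr": [0,0,0],"jaw": 0.65},
    {"linear": [0,0,0],"dr": [0,0,0],"jaw": 0.6},
    {"linear": [0,0,0],"dr": [0,0,0],"jaw": 0.6}
  ]
}}

```text
clock: 9.85
tcp_pos: [0.548, -0.22, 0.1356]
orientation: [-2.777, -0.145, 0.022]
contact_force: [-0.9, -0.3, 0.0]
grip_width: 0.034
```

```bash
python3 - <<'E'
from h import *
print(cur()[0]["grip_width"])
for n in("wrist","top"):
    im=viewer.grab_frame(n); 
    if n=="top": im=cv2.resize(im[160:270,285:425],None,fx=5,fy=5,interpolation=cv2.INTER_CUBIC)
    cv2.imwrite(f"pics/{n}7.png",im[:,:,::-1])
E
```

```text
0.03402245003313834
```

View pics/wrist7.png

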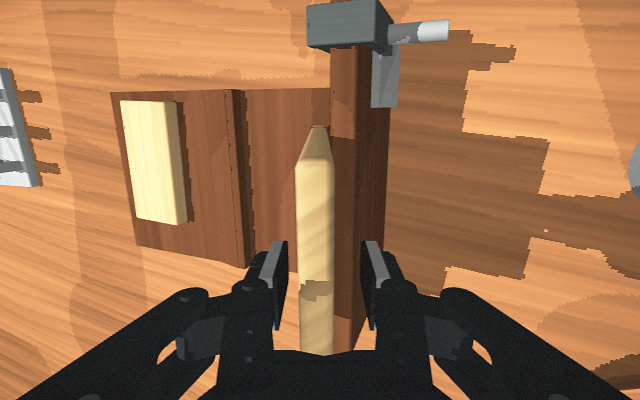

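View pics/top7.png

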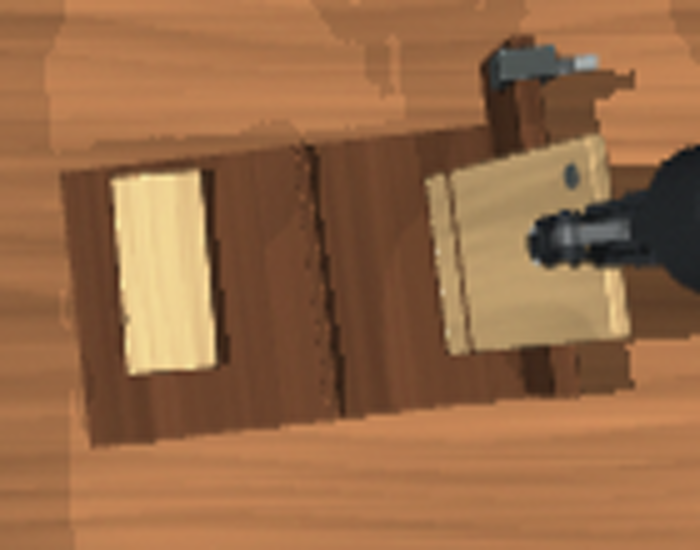

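Call:
{"method": "drive_tool", "body": {
  "commands": [
    {"linear": [0,0,-0.02],"dr": [0,0,0],"jaw": 0.6},
    {"linear": [0,0,-0.03],"dr": [0,0,0],"jaw": 0.6},
    {"linear": [0,0,-0.04],"dr": [0,0,0],"jaw": 0.6},
    {"linear": [0,0,-0.05],"dr": [0,0,0],"jaw": 0.6}
  ]
}}

```text
clock: 10.45
tcp_pos: [0.5509, -0.2675, 0.266]
orientation: [-2.771, -0.148, 0.034]
contact_force: [1.0, -0.3, 0.1]
grip_width: 0.0342
```

```bash
python3 - <<'E'
from h import *
for n in("scene","top"):
    im=viewer.grab_frame(n); 
    if n=="top": im=cv2.resize(im[160:270,285:425],None,fx=5,fy=5,interpolation=cv2.INTER_CUBIC)
    else: im=cv2.resize(im[140:270,215:345],None,fx=4.5,fy=4.5,interpolation=cv2.INTER_CUBIC)
    cv2.imwrite(f"pics/{n}8.png",im[:,:,::-1])
o,p,r=cur()
print(o["joints"],p)
# stop push start pose: tool y along ledge x
for y in (LY-90,LY+90):
    print((r.inv()*toolR(y,0)).as_rotvec(degrees=True))
E
```

```text
[ 0.64633727  0.4859036  -0.19948352  1.49996776 -0.21641527  1.36141025
 -0.93973791] [ 0.5536248  -0.27120499  0.27087087]
[-16.35318422  15.98593206  89.11728609]
[-15.97249054 -16.3394339  -88.76590539]
```

View pics/scene8.png

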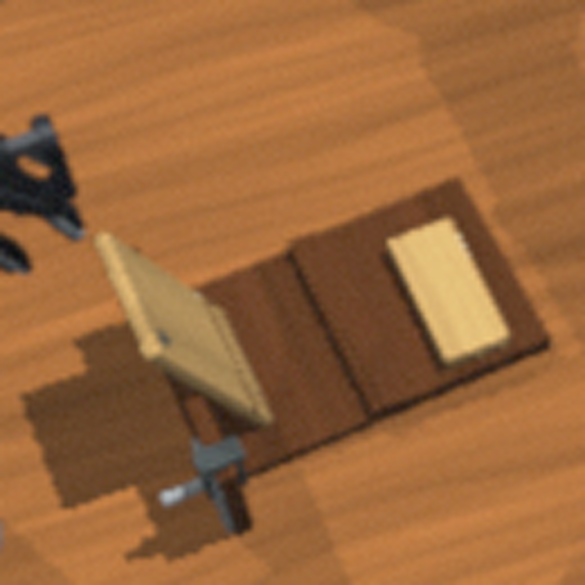

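View pics/top8.png

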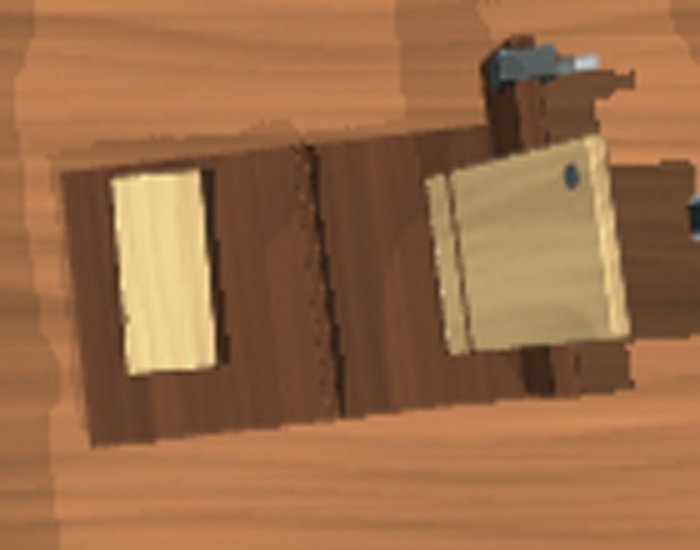

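Board stands leaning, unchanged after release. I'll fit its pose from the images to confirm it before working on the stop.

```bash
cat > fb.py <<'E'
from h import *
cr=lambda o,s:(lambda a,b:np.array([o[0]+(a+.5)/s-.5,o[1]+(b+.5)/s-.5]))
tl=cr((285,160),5); sc=cr((215,140),4.5); T,S=C["top"],C["scene"]
ob=[(T,(.055,.006,0),tl(427,179)),(T,(-.055,.006,0),tl(452,356)),(T,(.055,-.006,.18),tl(603,136)),(T,(-.055,-.006,.18),tl(629,336)),
(S,(.055,.006,0),sc(268,424)),(S,(.055,.006,.18),sc(160,355)),(S,(.055,-.006,.18),sc(145,358)),(S,(-.055,-.006,.18),sc(97,238))]
def f(q):
    F=led([q[0],q[1],.012+.006*np.sin(np.radians(q[3]))])
    return np.concatenate([(proj(c,boardpt(F,q[2],q[3],X))-uv).ravel() for c,X,uv in ob])
q=least_squares(f,[0,.04,6,20],loss="soft_l1",x_scale=[.01,.01,1,1]);print(q.x);print(q.fun.reshape(-1,2).round(1).tolist())
E
python3 fb.py
python3 - <<'E'
from h import *
plan(led([.0,.18,.30]),toolR(LY-90,0),10)
print()
plan(led([.0,.18,.30]),toolR(LY+90,0),10)
E
```

```text
[1.64035438e-04 3.78967757e-02 6.20704024e+00 1.93009797e+01]
[[0.1, -0.6], [-0.3, -0.5], [-0.3, -0.7], [0.1, 0.1], [0.1, -0.3], [-0.1, -1.3], [-0.0, 0.1], [-1.5, -0.8]]
t 10.55 tcp [ 0.5536 -0.2712  0.2709] dist 0.2424 ang 92.0 rows 10 grip 0.0338 F [-0.3  0.5 -0.2]
0 [-0.0001, -0.0235, 0.0057] [-1.64, 1.6, 8.91]
1 [-0.0039, -0.0234, 0.005] [-1.64, 1.6, 8.91]
2 [-0.0076, -0.0226, 0.0042] [-1.64, 1.6, 8.91]
3 [-0.0111, -0.0213, 0.0033] [-1.64, 1.6, 8.91]
4 [-0.0144, -0.0194, 0.0024] [-1.64, 1.6, 8.91]
5 [-0.0173, -0.0169, 0.0014] [-1.64, 1.6, 8.91]
6 [-0.0197, -0.0141, 0.0004] [-1.64, 1.6, 8.91]
7 [-0.0217, -0.0109, -0.0005] [-1.64, 1.6, 8.91]
8 [-0.0231, -0.0073, -0.0014] [-1.64, 1.6, 8.91]
9 [-0.0239, -0.0036, -0.0022] [-1.64, 1.6, 8.91]

t 10.55 tcp [ 0.5536 -0.2712  0.2709] dist 0.2424 ang 91.66 rows 10 grip 0.0338 F [-0.3  0.5 -0.2]
0 [-0.0001, -0.0235, 0.0057] [-1.6, -1.63, -8.88]
1 [0.0037, -0.0234, 0.005] [-1.6, -1.63, -8.88]
2 [0.0074, -0.0227, 0.0042] [-1.6, -1.63, -8.88]
3 [0.0109, -0.0214, 0.0033] [-1.6, -1.63, -8.88]
4 [0.0142, -0.0195, 0.0024] [-1.6, -1.63, -8.88]
5 [0.0171, -0.0171, 0.0015] [-1.6, -1.63, -8.88]
6 [0.0196, -0.0143, 0.0005] [-1.6, -1.63, -8.88]
7 [0.0215, -0.0111, -0.0004] [-1.6, -1.63, -8.88]
8 [0.023, -0.0076, -0.0013] [-1.6, -1.63, -8.88]
9 [0.0238, -0.004, -0.0022] [-1.6, -1.63, -8.88]
```

Call:
{"method": "drive_tool", "body": {
  "commands": [
    {"linear": [0,-0.022,0],"dr": [-1.6,-1.6,-8.9],"jaw": 0.6},
    {"linear": [0.004,-0.023,0.003],"dr": [-1.6,-1.6,-8.9],"jaw": 0.6},
    {"linear": [0.007,-0.023,0.004],"dr": [-1.6,-1.6,-8.9],"jaw": 0.6},
    {"linear": [0.011,-0.021,0.003],"dr": [-1.6,-1.6,-8.9],"jaw": 0.6},
    {"linear": [0.014,-0.02,0.002],"dr": [-1.6,-1.6,-8.9],"jaw": 0.6},
    {"linear": [0.017,-0.017,0.001],"dr": [-1.6,-1.6,-8.9],"jaw": 0.6},
    {"linear": [0.02,-0.014,0],"dr": [-1.6,-1.6,-8.9],"jaw": 0.6},
    {"linear": [0.022,-0.011,0],"dr": [-1.6,-1.6,-8.9],"jaw": 0.6}
  ]
}}

```text
clock: 11.55
tcp_pos: [0.529, -0.0806, 0.2992]
orientation: [-2.349, -1.98, -0.0]
contact_force: [0.5, 0.1, -0.1]
grip_width: 0.0339
```

```bash
python3 - <<'E'
from h import *
plan(led([.0145,.272,.12]),toolR(LY+90,0),6)
print(cur()[0]["joints"])
E
```

```text
t 11.55 tcp [ 0.529  -0.0806  0.2992] dist 0.2284 ang 16.05 rows 6 grip 0.0339 F [ 0.5  0.1 -0.1]
0 [0.022, -0.0017, 0.031] [-0.45, -0.5, -2.59]
1 [0.0223, -0.001, 0.0308] [-0.45, -0.5, -2.59]
2 [0.0226, -0.0002, 0.0306] [-0.45, -0.5, -2.59]
3 [0.0229, 0.0006, 0.0304] [-0.45, -0.5, -2.59]
4 [0.0231, 0.0014, 0.0302] [-0.45, -0.5, -2.59]
5 [0.0233, 0.0022, 0.03] [-0.45, -0.5, -2.59]
[ 0.48265387  0.25741734 -0.50126891  1.74197788  0.07317217  1.21838774
 -0.20431309]
```

Call:
{"method": "drive_tool", "body": {
  "commands": [
    {"linear": [0.025,-0.002,0.02],"dr": [-0.5,-0.5,-2.6],"jaw": 0.6},
    {"linear": [0.025,-0.001,0.028],"dr": [-0.5,-0.5,-2.6],"jaw": 0.6},
    {"linear": [0.024,0,0.03],"dr": [-0.5,-0.5,-2.6],"jaw": 0.6},
    {"linear": [0.023,0.001,0.03],"dr": [-0.5,-0.5,-2.6],"jaw": 0.6},
    {"linear": [0.022,0.001,0.03],"dr": [-0.5,-0.5,-2.6],"jaw": 0.6},
    {"linear": [0.02,0.002,0.03],"dr": [-0.5,-0.5,-2.6],"jaw": 0.6},
    {"linear": [0,0,0],"dr": [0,0,0],"jaw": 0.6}
  ]
}}

```text
clock: 12.42
tcp_pos: [0.532, 0.0714, 0.1301]
orientation: [2.079, 2.345, 0.009]
contact_force: [-0.4, -1.0, 0.0]
grip_width: 0.0341
```

```bash
python3 - <<'E'
from h import *
plan(led([.0145,.268,.024]),toolR(LY+90,0),4)
print(inled(cur()[1]))
im=viewer.grab_frame("top");im=cv2.resize(im[160:270,285:425],None,fx=5,fy=5,interpolation=cv2.INTER_CUBIC)
cv2.imwrite(f"pics/top9.png",im[:,:,::-1])
im=viewer.grab_frame("wrist");cv2.imwrite(f"pics/w9.png",im[:,:,::-1])
E
```

```text
t 12.43 tcp [0.532  0.0714 0.1301] dist 0.1071 ang 1.22 rows 4 grip 0.0341 F [-0.4 -1.   0. ]
0 [-0.0036, -0.0004, 0.0265] [0.14, 0.03, 0.27]
1 [-0.0036, -0.0003, 0.0265] [0.14, 0.03, 0.27]
2 [-0.0036, -0.0002, 0.0265] [0.14, 0.03, 0.27]
3 [-0.0036, -0.0002, 0.0265] [0.14, 0.03, 0.27]
[0.01483454 0.28249053 0.13010921]
```

View pics/w9.png

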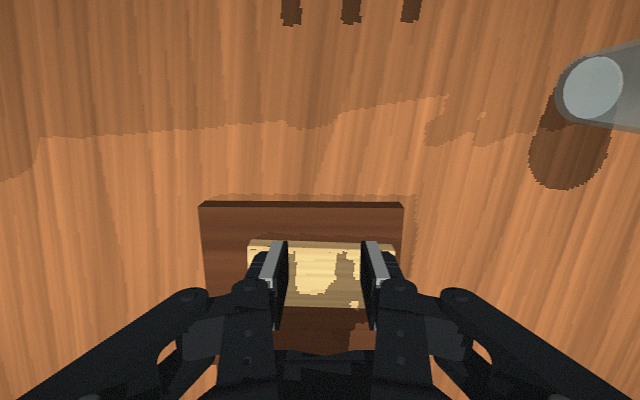

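View pics/top9.png

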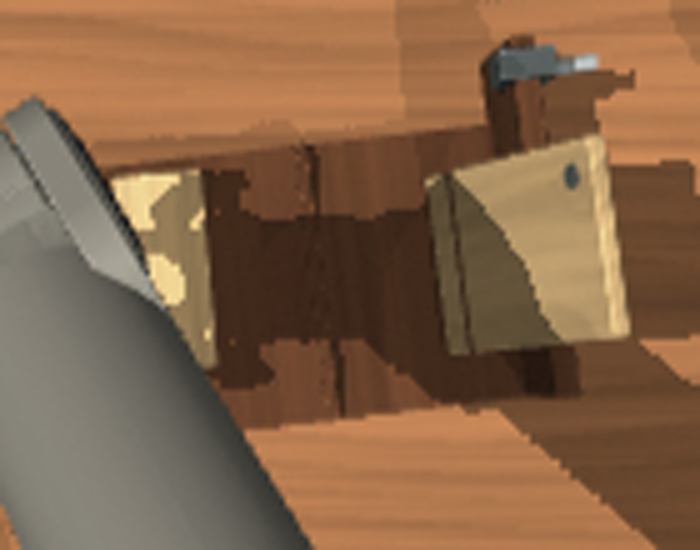

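Call:
{"method": "drive_tool", "body": {
  "commands": [
    {"linear": [-0.003,0,0.028],"dr": [0.1,0,0.3],"jaw": 0.6},
    {"linear": [-0.003,0,0.028],"dr": [0.1,0,0.3],"jaw": 0.6},
    {"linear": [-0.003,0,0.022],"dr": [0.1,0,0.3],"jaw": 0.6},
    {"linear": [0,0,0],"dr": [0,0,0],"jaw": 0.6}
  ]
}}

```text
clock: 13.02
tcp_pos: [0.5422, 0.0546, 0.0584]
orientation: [2.109, 2.305, 0.015]
contact_force: [0.1, -0.6, 1.1]
grip_width: 0.0342
```

```bash
python3 - <<'E'
from h import *
plan(led([.0145,.268,.024]),toolR(LY+90,0),2)
print(inled(cur()[1]))
c=viewer.calibration("wrist")
im=viewer.grab_frame("wrist");cv2.imwrite(f"pics/w10.png",im[:,:,::-1])
print(proj(c,led([.0145+.06,.241,.034])),proj(c,led([.0145-.06,.241,.034])))
im=viewer.grab_frame("scene");im=cv2.resize(im[110:240,265:395],None,fx=4.5,fy=4.5,interpolation=cv2.INTER_CUBIC)
cv2.imwrite(f"pics/s10.png",im[:,:,::-1])
E
```

```text
t 13.03 tcp [0.5422 0.0546 0.0584] dist 0.0357 ang 1.33 rows 2 grip 0.0342 F [ 0.1 -0.6  1.1]
0 [0.0017, -0.0047, 0.0171] [0.54, 0.17, -0.36]
1 [0.0016, -0.0046, 0.0172] [0.54, 0.17, -0.36]
[0.02329494 0.2647487  0.0584367 ]
[[413.95199483 274.46119619]] [[203.05922486 278.82974325]]
```

View pics/w10.png

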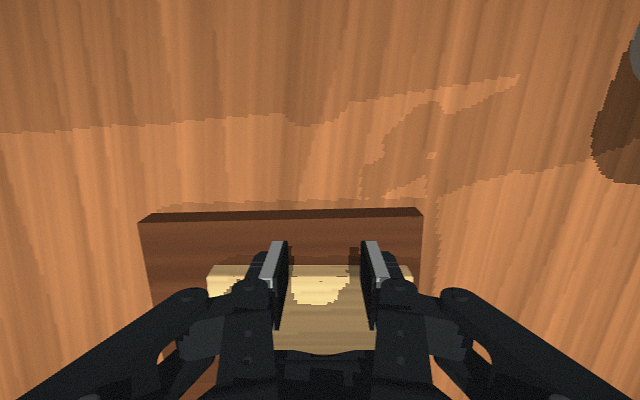

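View pics/s10.png

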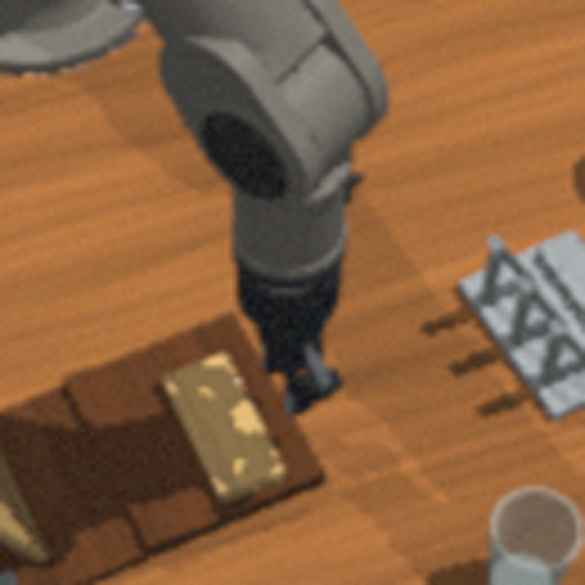

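Call:
{"method": "drive_tool", "body": {
  "commands": [
    {"linear": [0.003,-0.005,0.004],"dr": [0.5,0.2,-0.4],"jaw": 0.6},
    {"linear": [0.002,-0.004,0.015],"dr": [0.5,0.2,-0.4],"jaw": 0.6},
    {"linear": [0,0,0.012],"dr": [0,0,0],"jaw": 0.6},
    {"linear": [0,0,0],"dr": [0,0,0],"jaw": 0.6}
  ]
}}

```text
clock: 13.62
tcp_pos: [0.5351, 0.0603, 0.0291]
orientation: [2.1, 2.332, 0.01]
contact_force: [0.3, -0.4, 0.0]
grip_width: 0.0338
```

```bash
python3 - <<'E'
from h import *
plan(led([.0145,.24,.024]),toolR(LY+90,0),3)
print(inled(cur()[1]))
E
```

```text
t 13.62 tcp [0.5351 0.0603 0.0291] dist 0.0316 ang 0.46 rows 3 grip 0.0338 F [ 0.3 -0.4  0. ]
0 [-0.0104, -0.0008, 0.0017] [0.14, -0.04, 0.06]
1 [-0.0104, -0.0008, 0.0017] [0.14, -0.04, 0.06]
2 [-0.0104, -0.0008, 0.0017] [0.14, -0.04, 0.06]
[0.01681354 0.27111829 0.02911781]
```

Call:
{"method": "drive_tool", "body": {
  "commands": [
    {"linear": [-0.003,-0.001,0.006],"dr": [0,0,0],"jaw": 0.6},
    {"linear": [-0.008,-0.001,0],"dr": [0,0,0],"jaw": 0.6},
    {"linear": [-0.008,0,0],"dr": [0,0,0],"jaw": 0.6},
    {"linear": [-0.008,0,0],"dr": [0,0,0],"jaw": 0.6},
    {"linear": [-0.008,0,0],"dr": [0,0,0],"jaw": 0.6}
  ]
}}

```text
clock: 14.25
tcp_pos: [0.5373, 0.0234, 0.0228]
orientation: [2.099, 2.332, 0.011]
contact_force: [0.5, -0.3, 0.1]
grip_width: 0.0342
```

```bash
python3 - <<'E'
from h import *
plan(led([.0145,.18,.024]),toolR(LY+90,0),6)
print(inled(cur()[1]))
im=viewer.grab_frame("scene");im=cv2.resize(im[110:240,265:395],None,fx=4.5,fy=4.5,interpolation=cv2.INTER_CUBIC)
cv2.imwrite(f"pics/s11.png",im[:,:,::-1])
im=viewer.grab_frame("wrist");cv2.imwrite(f"pics/w11.png",im[:,:,::-1])
E
```

```text
t 14.25 tcp [0.5373 0.0234 0.0228] dist 0.0542 ang 0.5 rows 6 grip 0.0342 F [ 0.5 -0.3  0.1]
0 [-0.009, -0.0002, -0.0002] [0.07, -0.02, 0.04]
1 [-0.009, -0.0001, -0.0002] [0.07, -0.02, 0.04]
2 [-0.009, -0.0001, -0.0002] [0.07, -0.02, 0.04]
3 [-0.009, -0.0001, -0.0002] [0.07, -0.02, 0.04]
4 [-0.009, -0.0001, -0.0002] [0.07, -0.02, 0.04]
5 [-0.009, -0.0001, -0.0002] [0.07, -0.02, 0.04]
[0.01520422 0.2341606  0.02282245]
```

View pics/s11.png

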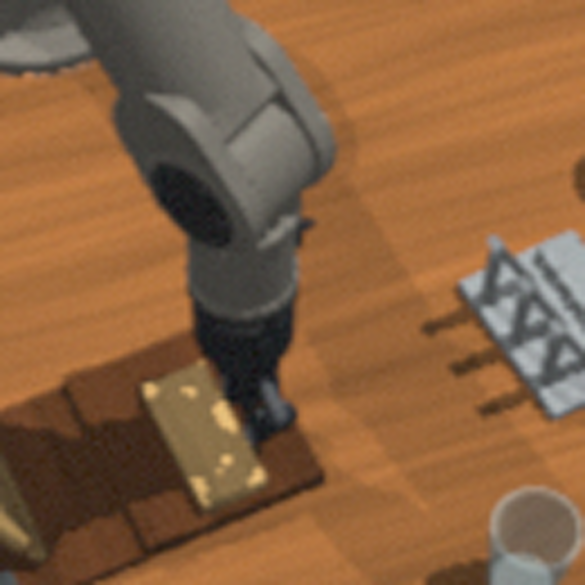

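View pics/w11.png

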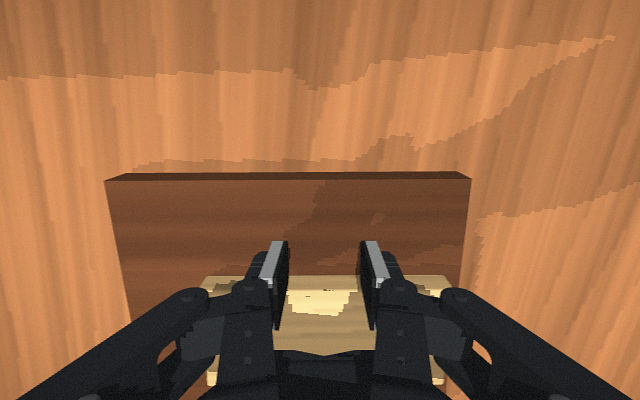

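Call:
{"method": "drive_tool", "body": {
  "commands": [
    {"linear": [-0.008,0,0],"dr": [0,0,0],"jaw": 0.6},
    {"linear": [-0.008,0,0],"dr": [0,0,0],"jaw": 0.6},
    {"linear": [-0.008,0,0],"dr": [0,0,0],"jaw": 0.6},
    {"linear": [-0.008,0,0],"dr": [0,0,0],"jaw": 0.6},
    {"linear": [-0.008,0,-0.001],"dr": [0,0,0],"jaw": 0.6},
    {"linear": [-0.008,0,-0.001],"dr": [0,0,0],"jaw": 0.6}
  ]
}}

```text
clock: 15.1
tcp_pos: [0.5425, -0.0273, 0.0248]
orientation: [2.1, 2.332, 0.011]
contact_force: [-0.1, 1.0, -0.2]
grip_width: 0.0342
```

```bash
python3 - <<'E'
from h import *
plan(led([.0125,.15,.03]),toolR(LY+90,0),4)
print(inled(cur()[1]))
im=viewer.grab_frame("scene");im=cv2.resize(im[140:270,225:355],None,fx=4.5,fy=4.5,interpolation=cv2.INTER_CUBIC)
cv2.imwrite(f"pics/s12.png",im[:,:,::-1])
E
```

```text
t 15.1 tcp [ 0.5425 -0.0273  0.0248] dist 0.0337 ang 0.5 rows 4 grip 0.0342 F [-0.1  1.  -0.2]
0 [-0.0083, -0.0007, -0.0013] [0.11, -0.03, 0.05]
1 [-0.0083, -0.0007, -0.0013] [0.11, -0.03, 0.05]
2 [-0.0083, -0.0007, -0.0013] [0.11, -0.03, 0.05]
3 [-0.0083, -0.0007, -0.0013] [0.11, -0.03, 0.05]
[0.01533707 0.18320451 0.02480637]
```

View pics/s12.png

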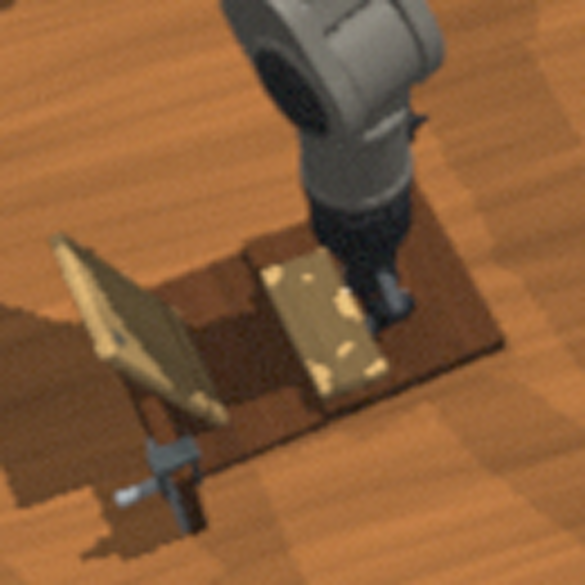

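Call:
{"method": "drive_tool", "body": {
  "commands": [
    {"linear": [-0.008,0,-0.001],"dr": [0,0,0],"jaw": 0.6},
    {"linear": [-0.008,0,-0.001],"dr": [0,0,0],"jaw": 0.6},
    {"linear": [-0.008,0,-0.001],"dr": [0,0,0],"jaw": 0.6},
    {"linear": [-0.007,0,-0.002],"dr": [0,0,0],"jaw": 0.6}
  ]
}}

```text
clock: 15.65
tcp_pos: [0.5465, -0.0602, 0.0305]
orientation: [2.099, 2.332, 0.013]
contact_force: [0.1, 0.5, 1.8]
grip_width: 0.0339
```

```bash
python3 - <<'E'
from h import *
plan(led([.0125,.12,.032]),toolR(LY+90,0),4)
print(inled(cur()[1]))
im=viewer.grab_frame("scene");im=cv2.resize(im[140:270,225:355],None,fx=4.5,fy=4.5,interpolation=cv2.INTER_CUBIC)
cv2.imwrite(f"pics/s13.png",im[:,:,::-1])
E
```

```text
t 15.65 tcp [ 0.5465 -0.0602  0.0305] dist 0.0303 ang 0.56 rows 4 grip 0.0339 F [0.1 0.5 1.8]
0 [-0.0075, -0.0009, -0.0004] [0.12, -0.04, 0.05]
1 [-0.0075, -0.0009, -0.0004] [0.12, -0.04, 0.05]
2 [-0.0075, -0.0009, -0.0004] [0.12, -0.04, 0.05]
3 [-0.0075, -0.0009, -0.0004] [0.12, -0.04, 0.05]
[0.01591941 0.15004536 0.03054122]
```

View pics/s13.png

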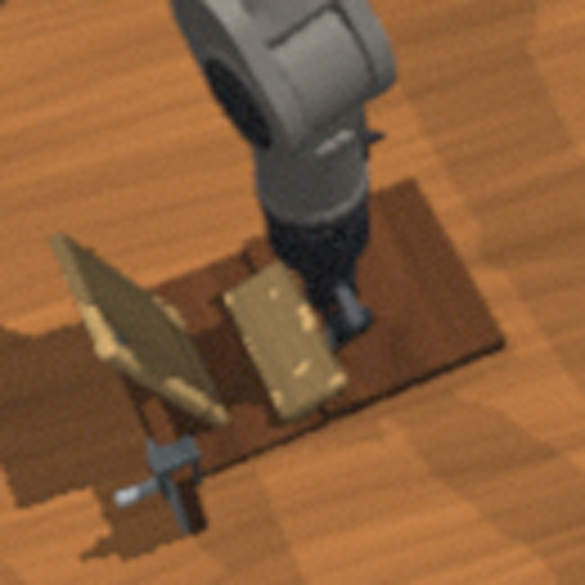

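Call:
{"method": "drive_tool", "body": {
  "commands": [
    {"linear": [-0.007,0,0],"dr": [0,0,0],"jaw": 0.6},
    {"linear": [-0.007,0,0],"dr": [0,0,0],"jaw": 0.6},
    {"linear": [-0.006,0,0],"dr": [0,0,0],"jaw": 0.6},
    {"linear": [-0.006,0,0],"dr": [0,0,0],"jaw": 0.6}
  ]
}}

```text
clock: 16.2
tcp_pos: [0.5489, -0.0903, 0.0302]
orientation: [2.101, 2.329, 0.009]
contact_force: [0.3, 0.8, -0.5]
grip_width: 0.0341
```

```bash
python3 - <<'E'
from h import *
plan(led([.0125,.12,.032]),toolR(LY+90,0),1)
print(inled(cur()[1]))
im=viewer.grab_frame("scene");im=cv2.resize(im[140:270,225:355],None,fx=4.5,fy=4.5,interpolation=cv2.INTER_CUBIC)
cv2.imwrite(f"pics/s14.png",im[:,:,::-1])
E
```

```text
t 16.2 tcp [ 0.5489 -0.0903  0.0302] dist 0.0033 ang 0.43 rows 1 grip 0.0341 F [ 0.3  0.8 -0.5]
0 [0.0002, -0.0028, -0.0018] [0.42, -0.03, 0.1]
[0.01527251 0.1198556  0.03022553]
```

View pics/s14.png

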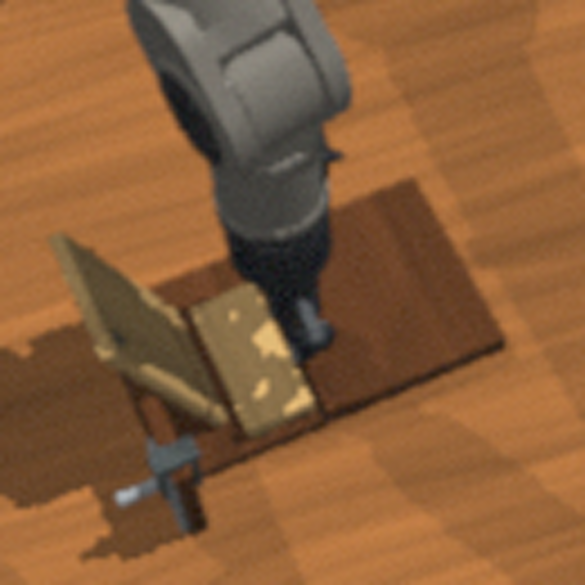

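Call:
{"method": "drive_tool", "body": {
  "commands": [
    {"linear": [0.01,0,-0.003],"dr": [0,0,0],"jaw": 0.6},
    {"linear": [0.015,0,-0.02],"dr": [0,0,0],"jaw": 0.6},
    {"linear": [0.02,0,-0.05],"dr": [0,0,0],"jaw": 0.6},
    {"linear": [0.03,0,-0.05],"dr": [0,0,0],"jaw": 0.6},
    {"linear": [0.05,0,-0.03],"dr": [0,0,0],"jaw": 0.6},
    {"linear": [0.055,0,0],"dr": [0,0,0],"jaw": 0.6},
    {"linear": [0.055,0,0],"dr": [0,0,0],"jaw": 0.6},
    {"linear": [0,0,0],"dr": [0,0,0],"jaw": 0.6}
  ]
}}

```text
clock: 17.25
tcp_pos: [0.5209, 0.1608, 0.1988]
orientation: [2.088, 2.335, 0.024]
contact_force: [-0.0, -0.5, 0.5]
grip_width: 0.0341
```

```bash
python3 - <<'E'
from h import *
for n in("scene","top"):
    im=viewer.grab_frame(n); cv2.imwrite(f"pics/{n}15f.png",im[:,:,::-1])
    if n=="top": im=cv2.resize(im[160:270,285:425],None,fx=5,fy=5,interpolation=cv2.INTER_CUBIC)
    else: im=cv2.resize(im[140:270,215:345],None,fx=4.5,fy=4.5,interpolation=cv2.INTER_CUBIC)
    cv2.imwrite(f"pics/{n}15.png",im[:,:,::-1])
E
```

```text
(no output)
```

View pics/scene15.png

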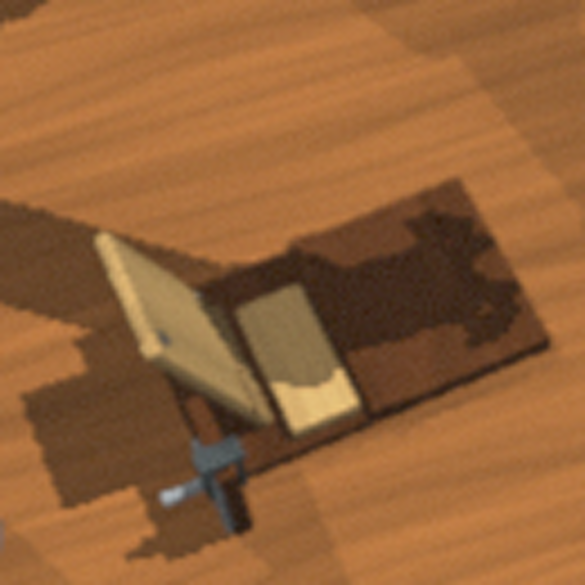

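View pics/top15.png

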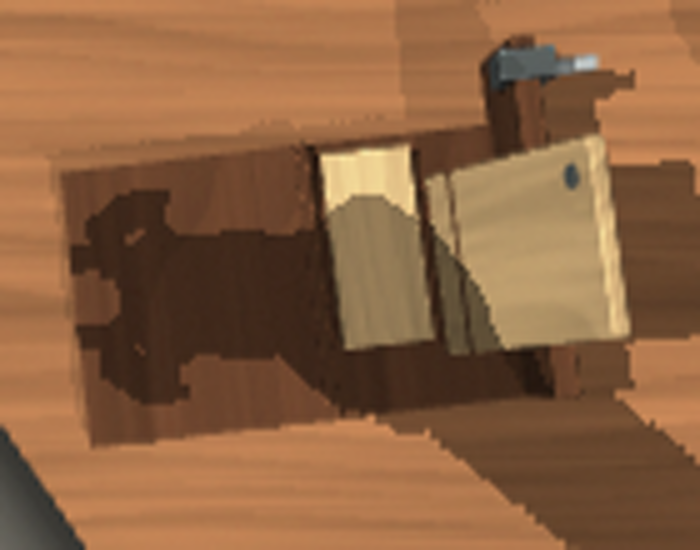

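```bash
cat > fs.py <<'E'
from h import *
cr=lambda o,s:(lambda a,b:np.array([o[0]+(a+.5)/s-.5,o[1]+(b+.5)/s-.5]))
tl=cr((285,160),5); sc=cr((215,140),4.5); T,S=C["top"],C["scene"]
pts=[(T,(.06,.0275),tl(320,153)),(T,(.06,-.0275),tl(411,146)),(T,(-.06,-.0275),tl(436,341)),(T,(-.06,.0275),tl(346,350)),
(S,(-.06,-.0275),sc(236,308)),(S,(-.06,.0275),sc(300,286)),(S,(.06,.0275),sc(358,402)),(S,(.06,-.0275),sc(292,436))]
def f(q):
    r=R.from_euler("zx",[q[2]+LY,q[4]],degrees=True)
    return np.concatenate([(proj(c,led([q[0],q[1],0])+r.apply([*X,0])+[0,0,q[3]])-uv).ravel() for c,X,uv in pts])
q=least_squares(f,[0,.09,0,.028,0],x_scale=[.01,.01,1,.01,1]);print("x y yaw ztop tilt",q.x.round(4));print(q.fun.reshape(-1,2).round(1).tolist())
E
python3 fs.py; python3 fb.py
```

```text
x y yaw ztop tilt [ 0.0152  0.082  -0.0094  0.025   1.1995]
[[-0.1, 0.2], [-0.5, -0.3], [-0.8, -0.4], [-0.7, -0.2], [-0.9, 0.4], [-0.8, -0.7], [-0.4, 0.7], [-0.5, -0.5]]
[1.64035438e-04 3.78967757e-02 6.20704024e+00 1.93009797e+01]
[[0.1, -0.6], [-0.3, -0.5], [-0.3, -0.7], [0.1, 0.1], [0.1, -0.3], [-0.1, -1.3], [-0.0, 0.1], [-1.5, -0.8]]
```

View pics/scene15f.png

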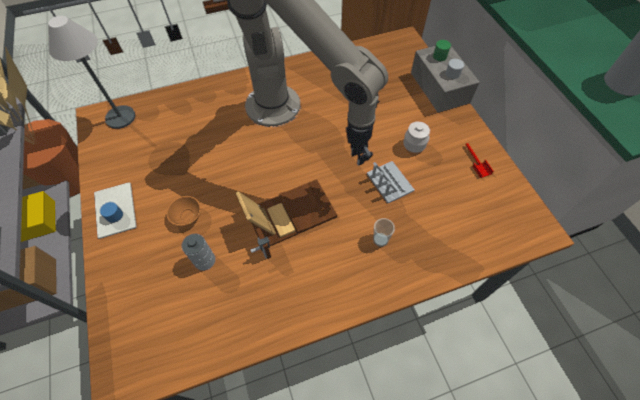

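Call:
{"method": "drive_tool", "body": {
  "commands": [
    {"linear": [0,0,-0.02],"dr": [0,0,0],"jaw": 0.6},
    {"linear": [0,0,0],"dr": [0,0,0],"jaw": 0.6},
    {"linear": [0,0,0],"dr": [0,0,0],"jaw": 0.6}
  ]
}}

```text
clock: 17.73
tcp_pos: [0.5212, 0.1515, 0.2179]
orientation: [2.1, 2.321, 0.015]
contact_force: [1.0, -0.5, -1.2]
grip_width: 0.0345
```

```bash
python3 - <<'E'
from bench import job,monitor
print(monitor.get_obs()["clock"]); print(job.hand_in())
E
```

```text
17.725
the job is handed in; nothing more can be done
None
```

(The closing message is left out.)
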